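# Unbar the storage bay and fetch the brown jar

## Robot

A 7-joint arm with a two-finger parallel gripper is mounted at the origin on the work surface; the furniture and walls round the work are solid. World frame = base frame: x ahead of the robot, y to its left, z up, the work surface at z = 0. Lengths are in m, angles in rad, forces in N, time in s.
With the tool pointing down it reaches from about 0.4 to 0.925 m from the base axis. Payload 5.6 kg.
Tool frame: the origin (TCP) lies between the finger pads, 19 mm behind the fingertips; this is the grasp point; z points along the fingers, y is the line along which they close (so a half turn about z gives the same grasp; the last joint's range is limited). The gripper opens to 85 mm and grips with 20 to 120 N. Pads are 22 mm wide; open, the fingers measure 114 mm over their backs; the gripper's body (76 mm by 85 mm) begins 54 mm behind the grasp point. The pads swing forward as they close: fully open they stand 13 mm farther back than shut.
Start: joints at [-1.145, 0.468, -0.012, 1.603, 0.006, 1.071, -0.056], TCP at [0.294, 0.58, 0.25] pointing down, gripper open.
Joint ranges: [-2.53, 2.53], [-0.31, 2.02], [-1.57, 1.55], [0.28, 2.44], [-1.29, 4.43], [0.15, 1.84], [-2.92, 2.92]. Speed limits (rad/s): [2.57, 2.57, 3.14, 3.14, 3.14, 3.14, 3.14].

## Interface

Orientations are given as [roll, pitch, yaw] about the fixed x, y, z axes, in that order (R = Rz(yaw) Ry(pitch) Rx(roll)).
In Python, from plant import * gives the robot as it stands.
- The arm moves only by the shell command python3 -m inch 'ROWS'. ROWS is JSON, a list of rows, each a list of 3 entries, a list of its own where there are three numbers: the turn, a rotation vector about the world's x, y, z in rad, then the shift along the world's x, y, z in mm, then the opening, from 0 (shut) to 1 (fully open). A call has 1 to 8 rows; each row is the pose to reach, as a shift and turn from the pose commanded when the call began; what a row does not reach only later rows make up. A row lasts 1/8 s, in which the tool goes at most 62.5 mm and 10.7 degrees, less where a joint would pass 70% of its speed; a pose out of reach is approached as far as the arm can. A call with a gripper value outside its range is refused whole. The fingers move at their own pace and stop on an object; the grip force is fixed at half the most. Time passes only in rows, so rows that repeat a pose let the fingers close. It gives the time, the measured TCP pose, the force, the opening and the grip force at its end, in the units of the state.
- observe(): the state, without advancing time (a new reading comes with each control period).
- grab_frame(name): name is "side" or "top"; returns (picture, depth): 384x512x3 uint8, red, green, blue; 384x512 float32, m along the optical axis (not along the pixel's ray), 0 where there is no reading.
- calibration(name): a dict with "fx", "fy", "cx", "cy" (pixels), "rvec" (rotation vector, rad) and "tvec" (3), from world to camera coordinates, as OpenCV has them. Camera axes: x right, y down, z forward; pixel columns grow to the right and rows downward; lengths in m; the calibration is good to about 2 mm. A picture is of the moment at which its call begins. calibration takes no time and is no camera call.
- job_done(): hands the job in; it is judged then, once.
The state is a dict: "t": time; "q": joint angles; "qvel": joint speeds; "joint_efforts": joint torques, N m; "position": TCP position; "orientation": TCP orientation; "ft_force": force on the tool from outside, world axes, zero at the start; "moment": the same for the moment, N m; "grip_width": finger opening in m; "finger_force": force on a finger pad.
Only numpy, scipy, OpenCV 4.12 (cv2) and the standard library are available. Lean on these libraries where they do the work, as an engineer would, in place of code of your own. Each camera call takes 0.05 s, during which the arm holds its last target. There are 200 camera calls.

## Task

The brown jar in the barred storage bay is wanted. Lift the locking bar straight up, level, until both ends are clear of their U brackets, and lay it down in both notches of the wooden parking cradle; then take the brown jar out from under the canopy and stand it upright in the middle of the round cork pad. Never let the bar dip at one end or the jar tip over, and leave the glue bottle, the yellow-lidded jar and the white cup standing where they are.

Things in the scene. Friction and masses are not known exactly. Their poses are not given: they have to be found in the camera images.
- bay: Fixed grey storage bay with a blue canopy. Open front faces its own -x (to the robot); y runs along the bar, z up. Origin on the bench under the middle of the seated bar. Plinth top z=20 mm, x=16..128 mm, carries a jar and a bottle at about x=80 mm, one at y=+48, one at y=-48 mm (which is which varies). Side cheeks at y=+-116 mm to z=75 mm; back panel at x=120 mm up to the canopy
- bay_canopy_lip (a point): Middle of the canopy's front edge, underside, 300 mm above the bench. The canopy is a flat fixed plate reaching 132 mm back from here (bay +x), 260 mm wide in y, so it covers bar and jars: a tool pointing straight down meets it; one leaning back to the bay's -x by about 40 degrees goes in and out freely
- bay_slot_left (a point): Middle of the slot floor of the open-topped U bracket at bay y=+118 mm, 91 mm above the bench. Slot 28 mm wide in x, bracket 12 mm thick in y, post 46 mm deep in x, arms rise 27 mm above the slot floor. Between the two brackets nothing stands under or in front of the bar
- bay_slot_right (a point): The same for the bracket at bay y=-118 mm
- hob_middle (a point): World point on the bench under a fixed slanted induction-hob panel that stands between bay and pad (about x=0.30..0.60 m, y=-0.13..0.13 m, under 0.33 m high): carry things over it
- bar: Loose round aluminium locking bar, 18 mm diameter, 280 mm long, about 0.18 kg, lying along its own y axis; origin at its centre, also its centre of mass. Red sleeve 20 mm diameter on the middle 70 mm, where it is to be gripped; black end caps 26 mm diameter on the last 10 mm (130 to 140 mm from the centre). Seated in the brackets its centre is at z=100 mm in the bay's frame
- bar_end_a (a point): Point on the bar's axis 118 mm from the centre, at its +y end
- bar_end_b (a point): Point on the bar's axis 118 mm from the centre, at its -y end
- cradle: Fixed light-wood parking cradle in front of the bay; origin on the bench under its centre, y along the parked bar. Base 56 x 200 x 10 mm; two uprights 14 mm thick at y=+-85 mm, 48 mm deep in x, each with an open-topped notch 28 mm wide about x=0: notch floor z=51 mm, arms to z=75 mm. The parked bar's axis is at z=60 mm, either way round
- brown_jar: Loose brown jar with a cream screw cap, 55 mm diameter, 95 mm high (body to 80 mm; cap 50 mm diameter), about 0.18 kg; origin at the centre of its underside, z up. Starts in the bay, on the plinth, behind the bar
- pad: Fixed round cork pad on the left of the bench, 110 mm diameter, top at 6 mm; origin under its centre on the bench
- glue_bottle: Loose white squeeze bottle with a cone nozzle, 37 mm diameter, 81 mm high, beside the brown jar in the bay (centres 90 to 101 mm apart); origin at the centre of its underside. Leave it
- yellow_lid_jar: Loose dark jar with a yellow lid, 66 mm diameter, 106 mm high, standing 95 to 115 mm beyond the pad's centre; origin at the centre of its underside. Leave it
- white_cup: Loose white cup, 57 mm diameter, 61 mm high, standing 100 to 125 mm to the left of the pad's centre; origin at the centre of its underside. Leave it
There are look-alikes about, which are no part of the job. What is shaped like the brown_jar but blue or green is not meant.

How it is judged:
On the way, in this order (a step that is already met when the one before it is completed fails the run):
1. the bar is raised straight up, level, both ends clear above their brackets (each end point more than 130 mm up and within 30 mm of the slot line) (z of each of bar_end_a, bar_end_b in the frame of bay above 0.13 m and x of bar_end_a in the frame of bay between -0.03 and 0.03 m and x of bar_end_b in the frame of bay between -0.03 and 0.03 m), for 0.05 s.
2. the bar lies in both notches of the cradle (z of bar in the frame of cradle between 0.054 and 0.067 m and y of bar in the frame of cradle between -0.035 and 0.035 m and x of bar_end_a in the frame of cradle between -0.014 and 0.014 m and z of bar_end_a in the frame of cradle between 0.052 and 0.069 m and x of bar_end_b in the frame of cradle between -0.014 and 0.014 m and z of bar_end_b in the frame of cradle between 0.052 and 0.069 m), for 0.2 s.
3. the brown jar is drawn out of the bay, forward of the brackets, or lifted away from it ((x of brown_jar in the frame of bay below -0.03 m or world y of brown_jar above -0.05 m)).
At the end, for the whole second after the job is handed in: The bar lies at rest in both notches of the cradle (each end within 14 mm of the notch line, centre within 35 mm of the cradle's middle lengthwise), and the brown jar stands upright (within 4.5 degrees) at rest on the cork pad, its axis within 25 mm of the pad's centre (all of step 2 and horizontal distance between brown_jar and pad below 0.025 m and z of brown_jar in the frame of pad between 0.002 and 0.01 m and angle between brown_jar's own z axis and vertical below 0.08 rad and linear speed of each of brown_jar, bar below 0.02 m/s); the robot touches nothing.
It fails at once if the bar dips at one end by more than 14 degrees (angle between bar's own y axis and vertical below 1.3208 rad or angle between bar's own y axis and vertical above 1.8208 rad).
It fails at once if the brown jar tips by more than 35 degrees (angle between brown_jar's own z axis and vertical above 0.6 rad).
It fails at once if the glue bottle is pushed more than 25 mm or lifted (distance of glue_bottle from where it was at the start of the episode above 0.025 m).
It fails at once if the yellow-lidded jar is pushed more than 25 mm or lifted (distance of yellow_lid_jar from where it was at the start of the episode above 0.025 m).
It fails at once if the white cup is pushed more than 25 mm or lifted (distance of white_cup from where it was at the start of the episode above 0.025 m).
It also fails if it takes over 70 s, if anything falls off the work surface, if the arm or the gripper's body presses on something with over 40 N, if the wrist force passes 120 N, or if a joint passes its speed limit or range.

## Working session

There is one attempt and no reset: what is moved stays moved. The work goes in short steps, Python scripts to look and compute and a shell command to move; the robot and the scene stay as the last step left them, time stands still between calls to the robot, and variables do not carry over. Pictures are saved under pics/ and viewed, at most 10 in all, crops included, and the job is handed in when it is done.

```bash
ls; mkdir -p pics; cat > h.py <<'E'
from plant import *
import numpy as np, cv2
def cam(n):
    c=calibration(n);R=cv2.Rodrigues(np.array(c["rvec"],float))[0];t=np.array(c["tvec"],float).ravel();return c,R,t
def pts(n,d):
    c,R,t=cam(n);v,u=np.mgrid[0:d.shape[0],0:d.shape[1]]
    P=np.dstack([(u-c["cx"])/c["fx"]*d,(v-c["cy"])/c["fy"]*d,d])
    return (P-t)@R
def save(n,f):
    im,d=grab_frame(n);cv2.imwrite("pics/"+f+".png",im[:,:,::-1]);np.savez("pics/"+f+".npz",im=im,d=d,p=pts(n,d));return im,d
E
python3 - <<'E'
from h import *
for n in("side","top"):
    save(n,n+"0");c,R,t=cam(n);print(n,-R.T@t,R[2],c["fx"])
s=observe();print(s["position"],s["orientation"],s["t"])
E
```

```text
pics
side [-0.42039775 -0.20897893  1.32328839] [ 0.5876334   0.03886442 -0.80819338] 382.473006105492
top [ 0.06788683 -0.15359472  1.97649293] [ 0.19194901 -0.01067595 -0.98134683] 459.1458409712218
[0.29351843 0.57940169 0.24910824] [-3.13993890e+00  1.40082135e-04  2.67276329e+00] 0.1
```

View pics/side0.png

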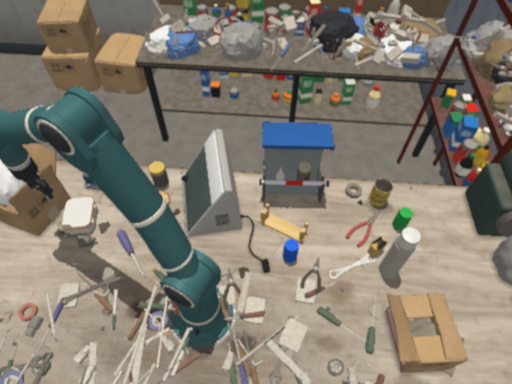

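View pics/top0.png

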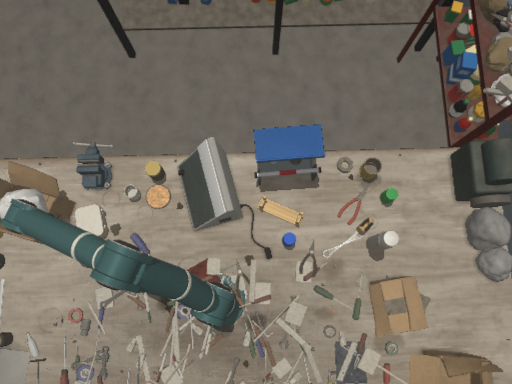

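The side view shows the bay at (293,165): red sleeve at (297,183), dark or brown jar at (305,170), cradle at (284,223). In the top view the bar is at (289,173), the cradle at (281,211), the pad at (158,196), the cup at (132,193), and the yellow jar at (154,170). The next step is to measure these.

```bash
python3 - <<'E'
from h import *
def ld(f): z=np.load("pics/"+f+".npz");return z["im"],z["p"],cv2.cvtColor(z["im"],cv2.COLOR_RGB2HSV)
for f,(u0,u1,v0,v1) in {"side0":(250,345,115,245),"top0":(240,335,115,230)}.items():
    im,p,h=ld(f);H,S,V=h[...,0],h[...,1],h[...,2];x,y,z=np.moveaxis(p,2,0)
    roi=np.zeros(H.shape,bool);roi[v0:v1,u0:u1]=1
    def rep(n,m):
        m=m&roi
        if m.sum()<3: print(n,"none");return
        q=p[m];c,sz,a=cv2.minAreaRect(q[:,:2].astype(np.float32)*1000)
        print(f,n,m.sum(),"med",q.mean(0).round(4),"zrng",q[:,2].min().round(3),q[:,2].max().round(3),"rect",np.round(c),np.round(sz),round(a,1))
    rep("red",((H<8)|(H>172))&(S>130)&(V>70))
    rep("canopy",(H>100)&(H<125)&(S>130)&(z>.25))
    rep("cradle",(H>12)&(H<28)&(S>70)&(V>150)&(z<.09)&(z>.02))
    rep("cradletop",(H>12)&(H<28)&(S>70)&(V>150)&(z<.09)&(z>.062))
    # dark caps
    rep("dark",(V<50)&(z>.07)&(z<.14))
im,p,h=ld("top0")
for n,(u0,u1,v0,v1) in {"yel":(144,167,158,182),"cup":(122,142,182,203),"pad":(144,172,182,211)}.items():
    q=p[v0:v1,u0:u1].reshape(-1,3)
    lo,hi={"yel":(.095,.12),"cup":(.05,.07),"pad":(.002,.03)}[n]
    hs=h[v0:v1,u0:u1].reshape(-1,3)
    m=(q[:,2]>lo)&(q[:,2]<hi)
    if n=="pad": m=(hs[:,1]>100)&(hs[:,2]>130)&(q[:,2]<.03)
    print(n,m.sum(),q[m].mean(0).round(4),(q[m].max(0)/2+q[m].min(0)/2).round(4))
for n in("side0","top0"):
    im=np.load("pics/"+n+".npz")["im"]
    a=im[115:245,240:345];cv2.imwrite(f"pics/{n}c.png",cv2.resize(a,None,fx=4.4,fy=4.4,interpolation=2)[:,:,::-1])
a,b=[cv2.imread(f"pics/{n}c.png") for n in("side0","top0")]
cv2.imwrite("pics/both.png",cv2.resize(np.hstack([a,b]),(800,495)))
E
```

```text
side0 red 68 med [ 0.5009 -0.2981  0.1246] zrng 0.098 1.323 rect [  54. -269.] [ 61. 954.] 86.4
side0 canopy 1761 med [ 0.5728 -0.2915  0.3139] zrng 0.299 1.323 rect [ 118. -313.] [1066.  255.] 2.5
side0 cradle 86 med [ 0.3633 -0.2731  0.0599] zrng 0.024 0.08 rect [ 368. -266.] [184.  50.] 64.6
side0 cradletop 43 med [ 0.36   -0.2737  0.0738] zrng 0.064 0.08 rect [ 368. -266.] [182.  49.] 64.9
side0 dark 4 med [ 0.5089 -0.4077  0.0836] zrng 0.076 0.1 rect [ 508. -408.] [14.  0.] 3.5
top0 red 56 med [ 0.518  -0.2977  0.1084] zrng 0.097 0.12 rect [ 518. -297.] [16. 63.] 2.0
top0 canopy 2166 med [ 0.5806 -0.2903  0.3155] zrng 0.295 1.976 rect [ 360. -287.] [260. 588.] 89.3
top0 cradle 81 med [ 0.3699 -0.2647  0.0527] zrng 0.02 0.088 rect [ 370. -264.] [183.  48.] 64.1
top0 cradletop 27 med [ 0.3679 -0.2667  0.0758] zrng 0.065 0.088 rect [ 370. -265.] [182.  46.] 64.5
top0 dark 12 med [ 0.5201 -0.3775  0.1053] zrng 0.086 0.116 rect [ 507. -300.] [ 36. 270.] 8.6
yel 182 [0.5516 0.2685 0.1057] [0.5519 0.2693 0.1076]
cup 47 [0.4668 0.3743 0.0596] [0.4682 0.3716 0.0599]
pad 401 [0.4505 0.266  0.007 ] [0.4513 0.2651 0.0072]
```

View pics/both.png

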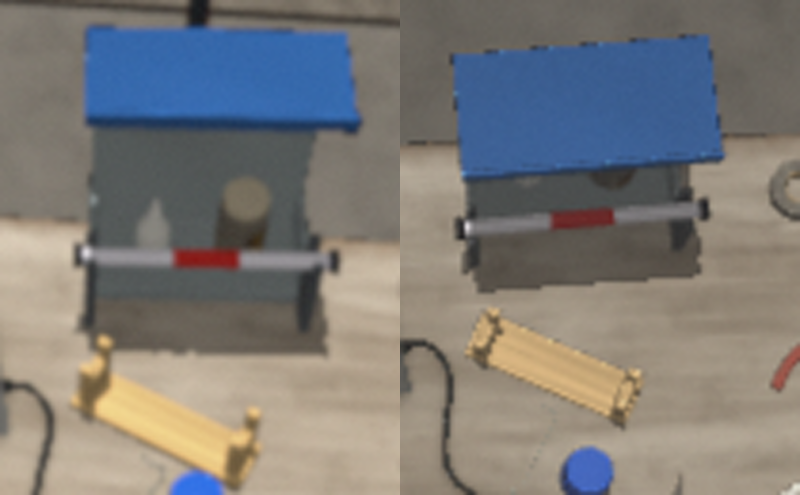

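The crop shows the bottle on the left in the bay (about y +48) and the brown jar on the right (about y -48). The cradle is turned about 25° to the bay. Next I fit the directions.

```bash
python3 - <<'E'
from h import *
def ld(f): z=np.load("pics/"+f+".npz");return z["im"],z["p"],cv2.cvtColor(z["im"],cv2.COLOR_RGB2HSV),z["d"]
def fit(q):
    vx,vy,a,b=cv2.fitLine(q[:,:2].astype(np.float32),cv2.DIST_HUBER,0,.01,.01).ravel();
    if vy<0:vx,vy=-vx,-vy
    return round(float(np.degrees(np.arctan2(-vx,vy))),1)
for f in("side0","top0"):
    im,p,h,d=ld(f);H,S,V=h[...,0],h[...,1],h[...,2];x,y,z=np.moveaxis(p,2,0);ok=d>.1
    m=ok&((H<8)|(H>172))&(S>120)&(V>60)&(abs(x-.51)<.04)&(abs(y+.3)<.06)
    q=p[m];print(f,"red",len(q),q.mean(0).round(4),np.ptp(q[:,1]).round(3))
    m=ok&(abs(x-.51)<.06)&(y>-.46)&(y<-.14)&(z>.088)&(z<.13)&(x<.545);q=p[m]
    print(" bar",len(q),q.mean(0).round(4),q[:,1].min().round(3),q[:,1].max().round(3),"yaw",fit(q))
    m=ok&(H>100)&(H<125)&(S>130)&(z>.28)&(z<.33)&(x>.4);c,sz,a=cv2.minAreaRect(p[m][:,:2].astype(np.float32)*1000)
    print(" canopy",np.round(c),np.round(sz),round(a,1),np.percentile(p[m][:,2],[5,50,95]).round(3))
    m=ok&(H>10)&(H<30)&(S>60)&(V>120)&(z<.085)&(z>.035)&(x>.25)&(x<.47)&(y<-.1)&(y>-.4);q=p[m]
    e=[q[q[:,1]>-.26],q[q[:,1]<=-.26]]
    for k in e:
        c,sz,a=cv2.minAreaRect(k[:,:2].astype(np.float32)*1000);print(" upright",len(k),k.mean(0).round(4),np.round(c),np.round(sz),round(a,1))
    m=ok&(H>10)&(H<30)&(S>60)&(V>120)&(z<.085)&(z>.005)&(x>.25)&(x<.47)&(y<-.1)&(y>-.4)
    c,sz,a=cv2.minAreaRect(p[m][:,:2].astype(np.float32)*1000);print(" cradle all",np.round(c),np.round(sz),a)
    # objects in the bay
    m=ok&(x>.555)&(x<.66)&(y>-.42)&(y<-.18)&(z>.04)&(z<.13);q=p[m]
    for nm,mm in(("jar",m&(y<-.3)&(S>60)),("bot",m&(y>-.3)&(V>140))):
        if mm.sum()>3:
            q=p[mm];print(" ",nm,len(q),q.mean(0).round(4),q.min(0).round(3),q.max(0).round(3))
E
```

```text
side0 red 69 [ 0.515  -0.2999  0.1068] 0.061
 bar 366 [ 0.5159 -0.298   0.1071] -0.436 -0.159 yaw 3.1
 canopy [ 582. -293.] [136. 255.] 2.8 [0.305 0.309 0.318]
 upright 57 [ 0.4047 -0.1904  0.0588] [ 404. -189.] [15. 50.] 64.5
 upright 59 [ 0.332  -0.3432  0.0615] [ 332. -343.] [15. 49.] 67.0
 cradle all [ 369. -269.] [199.  62.] 63.763736724853516
  jar 21 [ 0.5792 -0.3472  0.0587] [ 0.572 -0.362  0.041] [ 0.585 -0.317  0.075]
top0 red 63 [ 0.5182 -0.2966  0.1086] 0.064
 bar 346 [ 0.5187 -0.2948  0.1081] -0.435 -0.156 yaw 3.0
 canopy [ 583. -291.] [131. 256.] 3.4 [0.302 0.309 0.318]
 upright 37 [ 0.4061 -0.1868  0.0602] [ 406. -187.] [14. 46.] 61.9
 upright 39 [ 0.3347 -0.3406  0.0622] [ 333. -340.] [13. 48.] 64.5
 cradle all [ 370. -265.] [203.  59.] 64.79859161376953
```

Estimates so far:
- Bar axis at about (0.518, -0.297, 0.100), bay yaw +3°.
- Cradle at (0.3695, -0.266), yaw -25°.

I'll add a helper that works out shifts and turns, then start moving over.

```bash
cat >> h.py <<'E'
from scipy.spatial.transform import Rotation as Ro
def tool(yaw,tilt):  # tool y along heading yaw (deg), leaning back by tilt deg
    a=np.radians(yaw);x=np.array([np.cos(a),np.sin(a),0]);yb=np.array([-np.sin(a),np.cos(a),0])
    Y,Z=x,np.array([0,0,-1.]);V=np.column_stack([np.cross(Y,Z),Y,Z])
    return Ro.from_rotvec(-np.radians(tilt)*yb)*Ro.from_matrix(V)
def go(pos,yaw,tilt):
    s=observe();R0=Ro.from_euler("xyz",s["orientation"])
    print("turn",(tool(yaw,tilt)*R0.inv()).as_rotvec().round(3),"shift",((np.array(pos)-s["position"])*1000).round(1),"t",round(s["t"],2))
E
python3 -m inch '[[[0,0,0],[0,0,125],0.55],[[0,0,0],[0,0,125],0.55],[[0,0,-0.5],[206,-380,250],0.55],[[0,0,-0.5],[206,-380,250],0.55],[[0,0,-0.5],[206,-380,250],0.55],[[0,0,-0.5],[206,-380,250],0.55],[[0,0,-0.5],[206,-380,250],0.55],[[0,0,-0.5],[206,-380,250],0.55]]'
python3 -c "
from h import *
go([.5,0,.5],3,0);go([.40,-.30,.45],3,0);print(observe()['q'])"
```

```text
t: 1.1
position: [0.4659, 0.2612, 0.4795]
orientation: [-3.141, -0.0, 2.173]
ft_force: [1.1, 0.2, -0.0]
grip_width: 0.0465
finger_force: 0.0
turn [-0.   -0.   -0.55] shift [  34.1 -261.2   20.5] t 1.1
turn [-0.   -0.   -0.55] shift [ -65.9 -561.2  -29.5] t 1.1
[-0.80658793  0.11255995  0.26196285  1.56684813 -0.02937737  1.46617134
  0.05888615]
```

```bash

python3 -m inch '[[[0,0,-0.3],[34,-260,20],0.55],[[0,0,-0.3],[34,-260,20],0.55],[[0,0,-0.3],[34,-260,20],0.55],[[0,0,-0.3],[34,-260,20],0.55],[[0,0,-0.55],[-66,-560,-30],0.55],[[0,0,-0.55],[-66,-560,-30],0.55],[[0,0,-0.55],[-66,-560,-30],0.55],[[0,0,-0.55],[-66,-560,-30],0.55]]'
python3 -m inch '[[[0,0,0],[-20,-80,-10],0.55],[[0,0,0],[-20,-80,-10],0.55]]'
python3 -c "
from h import *
s=tool(3,40).as_matrix()[:,2];print(s)
go(np.array([.518,-.297,.1])-.15*s,3,40);print(observe()['q'])"
```

```text
t: 2.1
position: [0.4224, -0.2216, 0.4608]
orientation: [3.141, -0.001, 1.623]
ft_force: [1.2, -0.6, -0.1]
grip_width: 0.0472
finger_force: 0.0
t: 2.35
position: [0.401, -0.3035, 0.4509]
orientation: [-3.141, 0.0, 1.616]
ft_force: [0.7, -0.1, -0.7]
grip_width: 0.0469
finger_force: 0.0
[ 0.64190669  0.0336409  -0.76604444]
turn [ 0.035 -0.698  0.007] shift [  20.7    1.5 -236. ] t 2.35
[-0.22615763  0.04563635  0.85772884  1.71289735 -0.03431408  1.39909258
  0.68228766]
```

```bash

python3 -m inch '[[[0.035,-0.698,0.007],[0,0,-50],0.55],[[0.035,-0.698,0.007],[0,0,-50],0.55],[[0.035,-0.698,0.007],[10,0,-100],0.55],[[0.035,-0.698,0.007],[20,1,-160],0.55],[[0.035,-0.698,0.007],[20,1,-236],0.55],[[0.035,-0.698,0.007],[20,1,-236],0.55],[[0.035,-0.698,0.007],[20,1,-236],0.55]]'
python3 - <<'E'
from h import *
go([.518,-.297,.1],3,40);print(observe()['q'])
a,_=save("side","s1");b,_=save("top","t1")
A=a[100:260,220:350];B=b[100:260,220:350]
cv2.imwrite("pics/s1c.png",cv2.resize(np.hstack([A,B]),None,fx=3,fy=3,interpolation=2)[:,:,::-1])
E
```

```text
t: 3.22
position: [0.4055, -0.2719, 0.2461]
orientation: [2.452, 0.014, 1.623]
ft_force: [-0.9, -1.0, 0.3]
grip_width: 0.0469
finger_force: 0.0
turn [ 0.015 -0.008  0.001] shift [ 112.5  -25.1 -146.1] t 3.23
[-0.80383709 -0.30690772  1.54464703  2.39304006 -0.62105707  0.33400041
  1.42008941]
```

View pics/s1c.png

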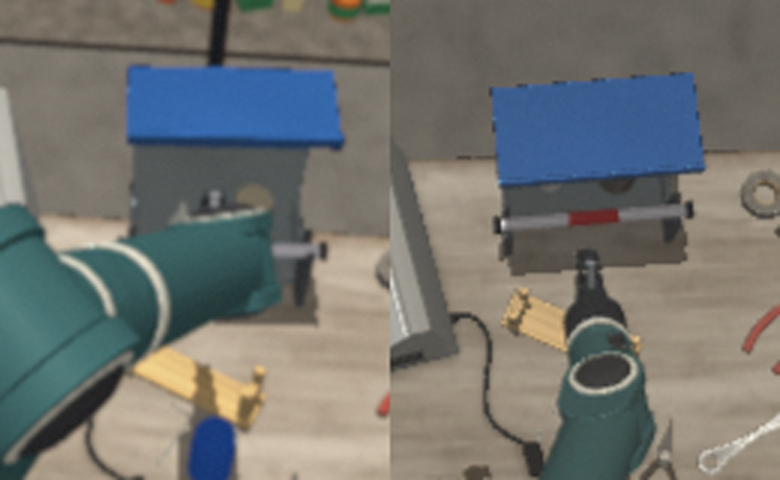

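The picture shows the gripper short of the bar. Joint 3 has drifted to its limit, with the elbow swung left. I'll back out and swing over again at long reach, so joint 1 takes up the azimuth.

```bash

python3 -c "
from h import *
go([.42,-.28,.48],3,0)"
python3 -m inch '[[[0,0,0],[0,0,120],0.55],[[0,0,0],[0,0,120],0.55],[[-0.02,0.69,0],[10,0,230],0.55],[[-0.02,0.69,0],[10,0,230],0.55],[[-0.02,0.69,0],[10,0,230],0.55],[[-0.02,0.69,0],[10,0,230],0.55]]'
python3 -c "
from h import *
go([.48,.25,.52],25,0);go([.75,.25,.52],20,0);print(observe()['q'].round(2))"
```

```text
turn [-0.017  0.693  0.001] shift [ 13.9  -3.4 231.6] t 3.33
t: 4.08
position: [0.4162, -0.2798, 0.4849]
orientation: [3.035, 0.01, 1.621]
ft_force: [0.1, -1.4, 0.4]
grip_width: 0.0468
finger_force: 0.0
turn [-0.016  0.107  0.385] shift [ 63.8 529.8  35.1] t 4.08
turn [-0.012  0.107  0.298] shift [333.8 529.8  35.1] t 4.08
[ 0.02 -0.02  0.54  1.7  -0.04  1.37  0.61]
```

```bash

python3 -m inch '[[[0,0.1,0.1],[15,130,10],0.55],[[0,0.1,0.2],[30,260,35],0.55],[[0,0.1,0.38],[60,530,35],0.55],[[0,0.1,0.38],[60,530,35],0.55],[[0,0.1,0.38],[60,530,35],0.55],[[0,0.1,0.38],[60,530,35],0.55],[[0,0.1,0.38],[60,530,35],0.55],[[0,0.1,0.38],[60,530,35],0.55]]'
python3 -c "
from h import *
print(observe()['q'].round(2));go([.78,.25,.5],18,0);go([.75,-.35,.5],-25,0)"
```

```text
t: 5.08
position: [0.4735, 0.2199, 0.5128]
orientation: [3.133, -0.02, 2.003]
ft_force: [0.3, 0.1, 0.1]
grip_width: 0.047
finger_force: 0.0
[-0.49  0.09  0.    1.52 -0.02  1.52 -0.05]
turn [-0.022  0.001 -0.118] shift [306.5  30.1 -12.8] t 5.08
turn [-0.021  0.009 -0.869] shift [ 276.5 -569.9  -12.8] t 5.08
```

```bash

python3 -m inch '[[[0,0,-0.1],[300,-20,-10],0.55],[[0,0,-0.1],[300,-20,-10],0.55],[[0,0,-0.1],[300,-20,-10],0.55],[[0,0,-0.1],[300,-20,-10],0.55],[[0,0,-0.5],[300,-300,-10],0.55],[[0,0,-0.5],[300,-300,-10],0.55],[[0,0,-0.5],[300,-300,-10],0.55],[[0,0,-0.5],[300,-300,-10],0.55]]'
python3 -c "
from h import *
print(observe()['q'].round(2));go([.7,-.38,.5],-28,0)"
```

```text
t: 6.08
position: [0.766, -0.0477, 0.5023]
orientation: [3.134, -0.02, 1.504]
ft_force: [1.5, -0.3, 0.1]
grip_width: 0.047
finger_force: 0.0
[-0.08  0.6   0.22  0.84 -0.15  1.7   0.02]
turn [-0.017  0.013 -0.422] shift [ -66.  -332.3   -2.3] t 6.08
```

```bash

python3 -m inch '[[[0,0,-0.42],[-66,-332,0],0.55],[[0,0,-0.42],[-66,-332,0],0.55],[[0,0,-0.42],[-66,-332,0],0.55],[[0,0,-0.42],[-66,-332,0],0.55],[[0,0,-0.42],[-66,-332,0],0.55],[[0,0,-0.42],[-66,-332,0],0.55]]'
python3 -c "
from h import *
print(observe()['q'].round(2));go([.45,-.29,.45],3,0);s=tool(3,40).as_matrix()[:,2];go(np.array([.518,-.297,.1])-.15*s,3,40)"
```

```text
t: 6.82
position: [0.6963, -0.3829, 0.5015]
orientation: [3.135, -0.017, 1.078]
ft_force: [-0.4, 0.8, -0.1]
grip_width: 0.0472
finger_force: 0.0
[ 0.33  0.68  0.34  0.73 -0.24  1.75  0.07]
turn [-0.016  0.01   0.545] shift [-246.3   92.9  -51.5] t 6.83
turn [-0.169 -0.679  0.517] shift [-274.6   80.9 -286.6] t 6.83
```

```bash

python3 -m inch '[[[-0.17,-0.68,0.52],[-246,85,0],0.55],[[-0.17,-0.68,0.52],[-246,85,0],0.55],[[-0.17,-0.68,0.52],[-246,85,0],0.55],[[-0.17,-0.68,0.52],[-246,85,0],0.55],[[-0.17,-0.68,0.52],[-246,85,-50],0.55],[[-0.17,-0.68,0.52],[-246,85,-50],0.55]]'
python3 -c "
from h import *
print(observe()['q'].round(2));s=tool(3,40).as_matrix()[:,2];go(np.array([.518,-.297,.1])-.15*s,3,40)"
```

```text
t: 7.58
position: [0.4499, -0.2922, 0.4517]
orientation: [2.44, 0.006, 1.63]
ft_force: [0.4, -0.4, 0.2]
grip_width: 0.0471
finger_force: 0.0
[ 0.4  -0.13  0.35  2.01 -0.61  0.83  1.13]
turn [ 0.006  0.004 -0.007] shift [ -28.2   -9.8 -236.8] t 7.58
```

```bash

python3 -m inch '[[[0,0,0],[0,-8,-275],0.55],[[0,0,0],[0,-8,-275],0.55],[[0,0,0],[0,-8,-275],0.55],[[0,0,0],[0,-8,-275],0.55],[[0,0,0],[0,-8,-275],0.55]]'
python3 - <<'E'
from h import *
print(observe()['q'].round(2));go(np.array([.518,-.297,.1]),3,40)
a,_=save("side","s2");b,_=save("top","t2")
A=a[100:260,220:350];B=b[100:260,220:350]
cv2.imwrite("pics/s2c.png",cv2.resize(np.hstack([A,B]),None,fx=3,fy=3,interpolation=2)[:,:,::-1])
E
```

```text
t: 8.2
position: [0.4521, -0.3023, 0.2053]
orientation: [2.479, 0.02, 1.64]
ft_force: [1.3, -0.2, -0.9]
grip_width: 0.0467
finger_force: 0.0
[ 0.84  0.24 -0.08  2.24 -1.23  0.47  1.93]
turn [ 0.022 -0.034 -0.017] shift [  65.9    5.3 -105.3] t 8.2
```

View pics/s2c.png

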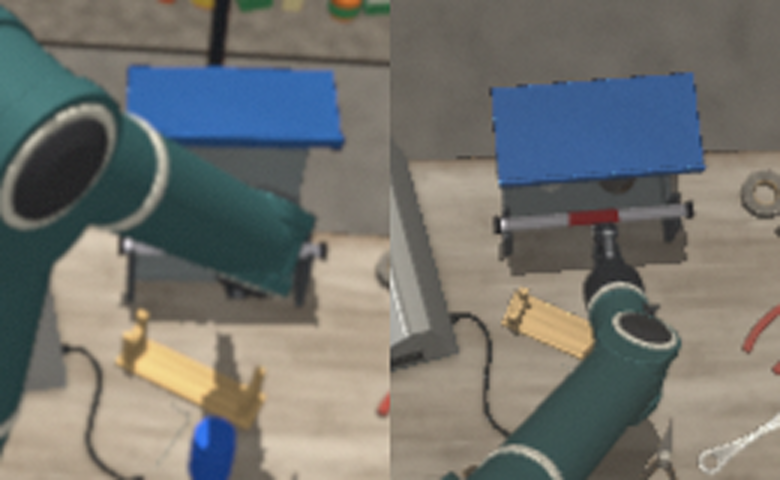

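The top view shows the gripper in front of the red sleeve and well aligned. I'll move along the tool axis to the bar.

```bash

python3 -m inch '[[[0.02,-0.03,-0.02],[40,4,-70],0.55],[[0.02,-0.03,-0.02],[40,4,-70],0.55],[[0.02,-0.03,-0.02],[40,4,-70],0.55]]'
python3 - <<'E'
from h import *
print(observe()['q'].round(2));go(np.array([.518,-.297,.1]),3,40)
E
```

```text
t: 8.68
position: [0.4917, -0.3029, 0.1402]
orientation: [2.454, -0.007, 1.622]
ft_force: [-0.9, -0.6, 0.0]
grip_width: 0.0471
finger_force: 0.0
[ 1.33  0.54 -0.72  2.19 -1.29  0.15  2.07]
turn [-0.007 -0.011  0.001] shift [ 26.3   5.9 -40.2] t 8.68
```

```bash

python3 -m inch '[[[-0.01,0.17,0],[0,4,0],0.55],[[-0.01,0.17,0],[0,4,0],0.55],[[-0.01,0.17,0],[0,4,0],0.55]]'
python3 - <<'E'
from h import *
print(observe()['q'].round(2));go(np.array([.518,-.297,.1]),3,30)
E
```

```text
t: 9.05
position: [0.4929, -0.299, 0.1435]
orientation: [2.625, 0.0, 1.625]
ft_force: [0.6, 0.6, -0.2]
grip_width: 0.0472
finger_force: 0.0
[ 0.81  0.39 -0.18  2.14 -0.91  0.33  1.54]
turn [ 0.001 -0.007 -0.001] shift [ 25.1   2.  -43.5] t 9.05
```

```bash

python3 -m inch '[[[0,0,0],[12,1,-22],0.55],[[0,0,0],[25,2,-44],0.55],[[0,0,0],[25,2,-44],0.55]]'
python3 - <<'E'
from h import *
print(observe()['q'].round(2));go(np.array([.518,-.297,.1]),3,30)
E
```

```text
t: 9.43
position: [0.5167, -0.2957, 0.0966]
orientation: [2.627, -0.004, 1.625]
ft_force: [-1.3, -0.2, -0.2]
grip_width: 0.047
finger_force: 0.0
[ 0.85  0.52 -0.28  2.12 -1.    0.22  1.63]
turn [-0.004 -0.009 -0.002] shift [ 1.3 -1.3  3.4] t 9.43
```

```bash

python3 -m inch '[[[0,0,0],[1,0,2],0],[[0,0,0],[1,0,2],0],[[0,0,0],[1,0,2],0],[[0,0,0],[1,0,2],0],[[0,0,0],[1,0,2],0]]'
python3 -m inch '[[[0,0,0],[0,0,10],0],[[0,0,0],[0,0,20],0],[[0,0,0],[0,0,30],0],[[0,0,0],[0,0,40],0],[[0,0,0],[0,0,48],0],[[0,0,0],[0,0,48],0]]'
python3 - <<'E'
from h import *
print(observe()['q'].round(2));go(np.array([.518,-.297,.145]),3,30)
a,d=save("side","s3");b,d2=save("top","t3")
A=a[100:260,220:350];B=b[100:260,220:350]
cv2.imwrite("pics/s3c.png",cv2.resize(np.hstack([A,B]),None,fx=3,fy=3,interpolation=2)[:,:,::-1])
p=np.load("pics/t3.npz")["p"];x,y,z=np.moveaxis(p,2,0)
for lo,hi in((-.44,-.36),(-.23,-.15)):
    m=(x>.47)&(x<.56)&(y>lo)&(y<hi)&(z>.125)&(z<.2)&(d2>.1);print(m.sum(),np.median(p[m],0).round(3) if m.any() else"")
E
```

```text
t: 10.05
position: [0.5187, -0.296, 0.1013]
orientation: [2.622, -0.002, 1.625]
ft_force: [2.6, -0.4, 7.2]
grip_width: 0.0182
finger_force: 58.8
t: 10.8
position: [0.5176, -0.2947, 0.1477]
orientation: [2.625, -0.004, 1.626]
ft_force: [0.6, -0.7, -0.4]
grip_width: 0.0178
finger_force: 58.7
[ 0.73  0.4  -0.14  2.11 -0.89  0.34  1.47]
turn [-0.003 -0.007 -0.003] shift [ 0.4 -2.3 -2.7] t 10.8
87 [ 0.523 -0.398  0.153]
89 [ 0.512 -0.189  0.154]
```

View pics/s3c.png

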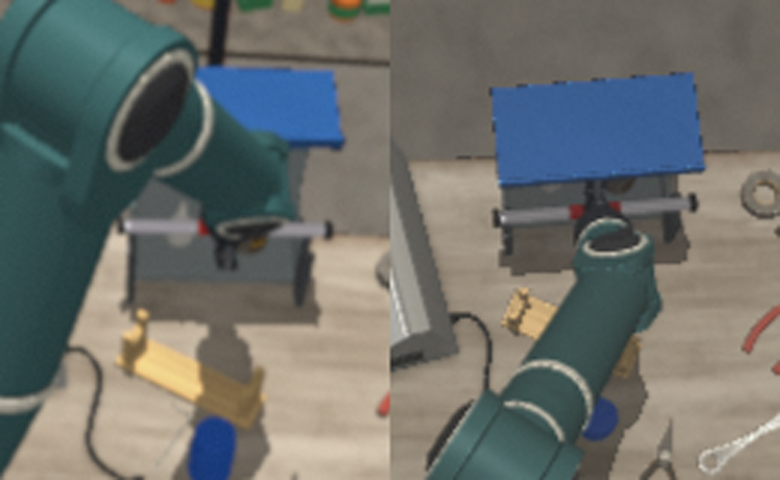

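The bar is level and raised (both end points at z ≈ 0.154 on the surface). I'll draw it back and up, untilt about the bar's axis, then yaw.

```bash

python3 -m inch '[[[0,0,0],[-20,1,5],0],[[0,0,0],[-55,3,25],0],[[0,0,0],[-90,5,60],0],[[-0.014,0.26,0],[-110,5,90],0],[[-0.027,0.52,0],[-120,8,110],0],[[-0.027,0.52,0],[-120,8,110],0],[[-0.027,0.52,0],[-120,8,110],0],[[-0.027,0.52,0],[-120,8,110],0]]'
python3 - <<'E'
from h import *
print(observe()['q'].round(2));go(np.array([.3695,-.266,.2]),-25,0)
b,d2=save("top","t4");a,d=save("side","s4")
for n,dd in(("t4",d2),("s4",d)):
    z_=np.load(f"pics/{n}.npz");p=z_["p"];h=cv2.cvtColor(z_["im"],cv2.COLOR_RGB2HSV);x,y,z=np.moveaxis(p,2,0);zz=observe()["position"][2]
    m=(x>.3)&(x<.48)&(y>-.47)&(y<-.1)&(abs(z-zz)<.025)&(dd>.1)&(h[...,1]<60);q=p[m];print(n,m.sum(),"y",q[:,1].min().round(3),q[:,1].max().round(3))
    m=(h[...,0]>100)&(h[...,0]<125)&(h[...,1]>150)&(z<.15)&(x<.45)&(y<-.1)&(y>-.45)&(dd>.1);print("blue",m.sum(),p[m].mean(0).round(3),p[m].max(0).round(3))
E
```

```text
t: 11.9
position: [0.3972, -0.286, 0.2564]
orientation: [-3.137, -0.007, 1.624]
ft_force: [-0.3, -0.5, -1.7]
grip_width: 0.0175
finger_force: 58.9
[ 0.49  0.19  0.07  1.98 -0.02  0.98  0.63]
turn [-0.008 -0.003 -0.49 ] shift [-27.7  20.  -56.4] t 11.9
t4 190 y -0.425 -0.146
blue 10 [ 0.231 -0.311  0.088] [ 0.239 -0.304  0.1  ]
s4 347 y -0.428 -0.148
blue 264 [ 0.229 -0.295  0.071] [ 0.262 -0.271  0.101]
```

```bash

python3 -m inch '[[[0,0,-0.17],[-10,7,-10],0],[[0,0,-0.34],[-20,14,-20],0],[[-0.008,-0.003,-0.49],[-28,20,-56],0],[[-0.008,-0.003,-0.49],[-28,20,-100],0],[[-0.008,-0.003,-0.49],[-28,20,-100],0],[[-0.008,-0.003,-0.49],[-28,20,-100],0]]'
python3 - <<'E'
from h import *
print(observe()['q'].round(2));go(np.array([.3695,-.266,.061]),-25,0)
a,d=save("side","s5");b,d=save("top","t5")
for n in("t5","s5"):
    z_=np.load(f"pics/{n}.npz");p=z_["p"];h=cv2.cvtColor(z_["im"],cv2.COLOR_RGB2HSV);x,y,z=np.moveaxis(p,2,0)
    m=(x>.25)&(x<.48)&(y>-.47)&(y<-.1)&(abs(z-observe()["position"][2])<.025)&(z_["d"]>.1)&(h[...,1]<70)
    q=p[m];A=(q-observe()["position"])@np.array([.4226,.9063,0]);B=(q-observe()["position"])@np.array([.9063,-.4226,0])
    for lo,hi in((-.14,-.06),(.06,.14)):
        k=(A>lo)&(A<hi)&(abs(B)<.05);print(n,k.sum(),np.median(B[k]).round(4) if k.any() else "",np.median(q[k,2]).round(4) if k.any() else "", A.max().round(3),A.min().round(3))
A=a[120:260,220:350];B=b[120:260,220:350]
cv2.imwrite("pics/s5c.png",cv2.resize(np.hstack([A,B]),None,fx=3,fy=3,interpolation=2)[:,:,::-1])
E
```

```text
t: 12.75
position: [0.3693, -0.2675, 0.158]
orientation: [3.14, 0.001, 1.131]
ft_force: [0.3, -0.2, -0.6]
grip_width: 0.0182
finger_force: 58.9
[ 0.45  0.27  0.12  2.15 -0.05  0.72  0.16]
turn [0.002 0.001 0.003] shift [  0.2   1.5 -97. ] t 12.75
t5 95 -0.0021 0.1647 0.14 -0.138
t5 73 -0.0004 0.1639 0.14 -0.138
s5 117 -0.0053 0.1637 0.137 -0.142
s5 105 -0.0047 0.1639 0.137 -0.142
```

View pics/s5c.png

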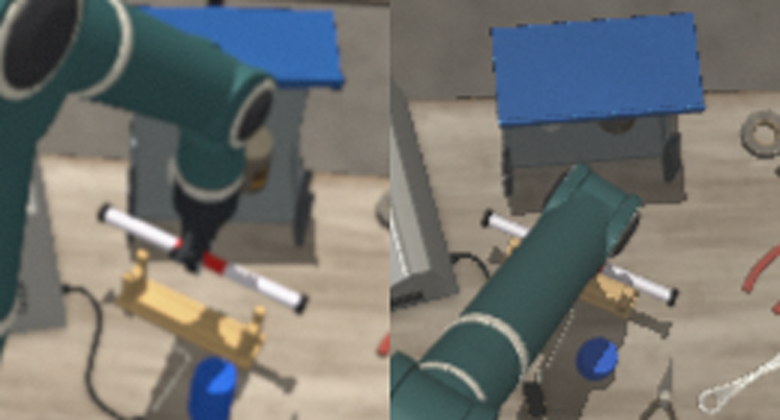

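Both views show the bar parallel to the cradle and centred over it. I'll lower it.

```bash

python3 -m inch '[[[0,0,0],[1,1,-35],0],[[0,0,0],[1,1,-65],0],[[0,0,0],[1,1,-80],0],[[0,0,0],[1,1,-90],0],[[0,0,0],[1,1,-96],0],[[0,0,0],[1,1,-96],0]]'
python3 - <<'E'
from h import *
print(observe()['moment']);
b,d=save("side","s6")
z_=np.load("pics/s6.npz");p=z_["p"];h=cv2.cvtColor(z_["im"],cv2.COLOR_RGB2HSV);x,y,z=np.moveaxis(p,2,0);P=observe()["position"]
m=(x>.25)&(x<.48)&(y>-.47)&(y<-.1)&(z>.05)&(z<.1)&(z_["d"]>.1)&(h[...,1]<70)
q=p[m];A=(q-P)@np.array([.4226,.9063,0]);B=(q-P)@np.array([.9063,-.4226,0])
for lo,hi in((-.14,-.1),(.1,.14)):
    k=(A>lo)&(A<hi)&(abs(B)<.05);print(k.sum(),np.median(B[k]),np.median(q[k,2]))
E
```

```text
t: 13.6
position: [0.3707, -0.266, 0.0616]
orientation: [3.141, 0.001, 1.132]
ft_force: [-0.2, 0.8, 0.8]
grip_width: 0.0182
finger_force: 59.4
[ 0.15970731  0.13115382 -0.07114505]
54 -0.004903121773649436 0.06824042792728001
46 -0.004417816920477933 0.06859175925494093
```

```bash

python3 -m inch '[[[0,0,0],[0,0,-2],0],[[0,0,0],[0,0,-2],0.5],[[0,0,0],[0,0,-2],0.5],[[0,0,0],[0,0,-2],0.5],[[0,0,0],[0,0,40],0.5],[[0,0,0],[0,0,100],0.5],[[0,0,0],[0,0,160],0.5],[[0,0,0],[0,0,220],0.5]]'
python3 - <<'E'
from h import *
print(observe()['q'].round(2))
a,d=save("side","s7");b,d2=save("top","t7")
for n in("t7","s7"):
    z_=np.load(f"pics/{n}.npz");p=z_["p"];h=cv2.cvtColor(z_["im"],cv2.COLOR_RGB2HSV);x,y,z=np.moveaxis(p,2,0);P=np.array([.3695,-.266,0])
    m=(x>.25)&(x<.48)&(y>-.47)&(y<-.1)&(z>.05)&(z<.1)&(z_["d"]>.1)&(h[...,1]<70)
    q=p[m];A=(q-P)@np.array([.4226,.9063,0]);B=(q-P)@np.array([.9063,-.4226,0])
    for lo,hi in((-.14,-.1),(.1,.14)):
        k=(A>lo)&(A<hi)&(abs(B)<.05);print(n,k.sum(),np.median(B[k]).round(4),np.median(q[k,2]).round(4),A.min(),A.max())
    H,S,V=np.moveaxis(h,2,0)
    m=(x>.53)&(x<.645)&(y>-.40)&(y<-.30)&(z>.1)&(z<.14)&(z_["d"]>.1)
    if m.sum(): q=p[m];print("jar",m.sum(),q.mean(0).round(4),q.min(0).round(3),q.max(0).round(3))
    m=(x>.53)&(x<.645)&(y>-.40)&(y<-.30)&(z>.03)&(z<.1)&(z_["d"]>.1)
    if m.sum(): q=p[m];print("jar body",m.sum(),q.mean(0).round(4),q.min(0).round(3),q.max(0).round(3))
    m=(x>.53)&(x<.64)&(y>-.30)&(y<-.2)&(z>.03)&(z<.13)&(z_["d"]>.1)&(V>110)
    if m.sum(): q=p[m];print("bot",m.sum(),q.mean(0).round(4),q.min(0).round(3),q.max(0).round(3))
A=a[120:240,240:350];B=b[120:240,240:350]
cv2.imwrite("pics/s7c.png",cv2.resize(np.hstack([A,B]),None,fx=3.6,fy=3.6,interpolation=2)[:,:,::-1])
E
```

```text
t: 14.65
position: [0.3699, -0.2654, 0.2828]
orientation: [-3.142, 0.002, 1.133]
ft_force: [0.6, -0.0, -0.2]
grip_width: 0.0427
finger_force: 0.0
[ 0.42  0.09  0.14  2.03 -0.01  1.02  0.12]
t7 44 -0.0011 0.0696 -0.1388235439615788 0.140531324092143
t7 43 0.0003 0.0683 -0.1388235439615788 0.140531324092143
jar body 53 [ 0.5741 -0.3436  0.0567] [ 0.544 -0.394  0.03 ] [ 0.593 -0.315  0.099]
s7 52 -0.0029 0.0678 -0.14067427763639043 0.13856617424381215
s7 49 -0.003 0.0672 -0.14067427763639043 0.13856617424381215
jar 156 [ 0.6121 -0.3503  0.1165] [ 0.572 -0.398  0.1  ] [ 0.645 -0.319  0.14 ]
jar body 182 [ 0.595  -0.3486  0.0665] [ 0.569 -0.4    0.031] [ 0.645 -0.312  0.1  ]
bot 46 [ 0.587  -0.2374  0.0609] [ 0.577 -0.248  0.032] [ 0.599 -0.227  0.092]
```

View pics/s7c.png

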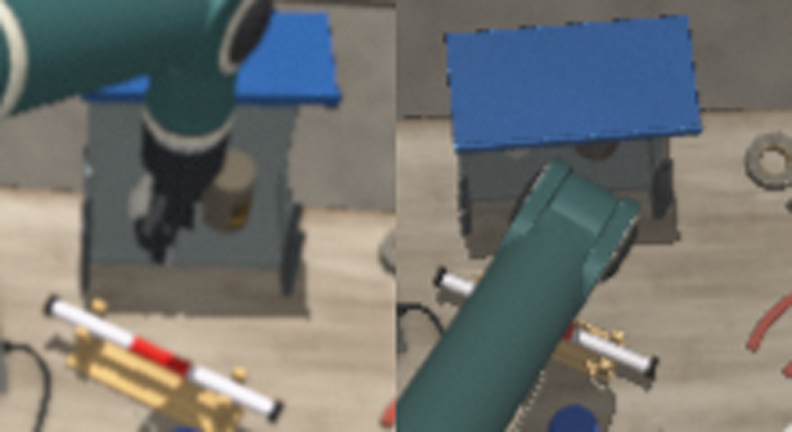

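Both views show the bar parked in the notches. Next I measure the jar cap and bottle. I'll also fit a simple arm model to the logged poses, to see which tilts are reachable at the jar and at the pad.

```bash
cat > k.py <<'E'
from h import *
from scipy.optimize import least_squares
def fk(q,L1,L2,L3,h,s=-1):
    r=lambda a,x:Ro.from_euler(a,x)
    R=r("z",s*q[0])*r("y",q[1]);p=np.array([0,0,h])+R.apply([0,0,L1])
    R=R*r("z",s*q[2])*r("y",q[3]);p=p+R.apply([0,0,L2])
    R=R*r("z",s*q[4])*r("y",q[5]);p=p+R.apply([0,0,L3])
    return p,R*r("z",s*q[6])
D=[([.85,.52,-.28,2.12,-1.,.22,1.63],[.5167,-.2957,.0966],[2.627,-.004,1.625]),
([.4,-.13,.35,2.01,-.61,.83,1.13],[.4499,-.2922,.4517],[2.44,.006,1.63]),
([.84,.24,-.08,2.24,-1.23,.47,1.93],[.4521,-.3023,.2053],[2.479,.02,1.64]),
([.42,.09,.14,2.03,-.01,1.02,.12],[.3699,-.2654,.2828],[-3.142,.002,1.133]),
([-1.145,.468,-.012,1.603,.006,1.071,-.056],[.294,.58,.25],[-3.14,0,2.673]),
([-.08,.6,.22,.84,-.15,1.7,.02],[.766,-.0477,.5023],[3.134,-.02,1.504])]
fit=least_squares(lambda v:np.concatenate([fk(q,*v)[0]-p for q,p,_ in D]),[.51,.476,.3,.32])
LK=fit.x
off=np.mean([ (Ro.from_euler("xyz",o).inv()*fk(q,*LK)[1]).as_rotvec() for q,_,o in D],0)
if __name__=="__main__":
    print(LK.round(3),np.abs(fit.fun).max().round(4))
    for q,p,o in D: print((fk(q,*LK)[1].inv()*Ro.from_euler("xyz",o)).as_rotvec().round(3))
E
python3 k.py; python3 - <<'E'
from h import *
z_=np.load("pics/s7.npz");p=z_["p"];x,y,z=np.moveaxis(p,2,0);h=cv2.cvtColor(z_["im"],cv2.COLOR_RGB2HSV)
o=np.array([.518,-.297,0]);a=np.radians(3);X=(p-o)@[np.cos(a),np.sin(a),0];Y=(p-o)@[-np.sin(a),np.cos(a),0]
for n,m in(("captop",(z>.109)&(z<.122)&(X>.04)&(X<.113)&(Y<-.015)&(Y>-.085)),("jar z40-95",(z>.04)&(z<.095)&(X>.03)&(X<.1)&(Y<-.015)&(Y>-.085)),("bottle",(z>.03)&(z<.08)&(X>.03)&(X<.1)&(Y>.01)&(Y<.09)&(h[...,2]>100))):
    k=m&(z_["d"]>.1);print(n,k.sum(),"X",np.percentile(X[k],[2,50,98]).round(4),"Y",np.percentile(Y[k],[2,50,98]).round(4))
E
```

```text
[0.518 0.482 0.254 0.275] 0.0367
[ 1.000e-03 -7.000e-03  1.562e+00]
[-0.007  0.002  1.561]
[-0.002  0.003  1.58 ]
[-1.000e-03  3.000e-03  1.564e+00]
[1.000e-03 1.000e-03 1.571e+00]
[ 0.007 -0.     1.576]
captop 79 X [0.0545 0.0752 0.1015] Y [-0.0698 -0.0503 -0.0304]
jar z40-95 114 X [0.0506 0.0575 0.0775] Y [-0.0712 -0.0436 -0.0202]
bottle 44 X [0.0629 0.072  0.085 ] Y [0.0459 0.0579 0.0693]
```

```bash
cat > k2.py <<'E'
from k import *
def fk2(q,v):
    r=lambda a,x:Ro.from_euler(a,x);p=np.array([0,0,v[0]]);R=r("z",0)
    for i in range(3):
        R=R*r("z",-q[2*i])*r("y",q[2*i+1]);p=p+R.apply(v[1+3*i:4+3*i])
        if i<2: p=p+(R*r("z",-q[2*i+2])).apply([v[10+2*i],v[11+2*i],0])
    return p,R*r("z",-q[6]+np.pi/2)
f2=least_squares(lambda v:np.concatenate([np.concatenate([fk2(q,v)[0]-p for q,p,_ in D]),.02*v[[1,2,4,5,7,8,10,11,12,13]]]),np.r_[.275,0,0,.518,0,0,.482,0,0,.254,0,0,0,0]);V=f2.x
lo=np.array([-2.53,-.31,-1.57,.28,-1.29,.15,-2.92])+.05;hi=np.array([2.53,2.02,1.55,2.44,4.43,1.84,2.92])-.05
def graspR(head,tilt): # fingers close horizontally, tool leans back along heading
    a=np.radians(head);t=np.radians(tilt);Z=np.array([np.cos(a)*np.sin(t),np.sin(a)*np.sin(t),-np.cos(t)]);Y=np.array([-np.sin(a),np.cos(a),0])
    return Ro.from_matrix(np.column_stack([np.cross(Y,Z),Y,Z]))
def ik(pos,R,q0):
    best=None
    for flip in(0,np.pi):
        Rt=R*Ro.from_euler("z",flip)
        for k in range(6):
            q1=np.clip(q0+(0 if k==0 else np.random.default_rng(k).normal(0,.5,7)),lo+.01,hi-.01)
            def f(q): p,r=fk2(q,V);return np.r_[(p-pos)*20,(r.inv()*Rt).as_rotvec()*5,.005*(q-(lo+hi)/2)]
            s=least_squares(f,q1,bounds=(lo,hi))
            p,r=fk2(s.x,V);e=(np.linalg.norm(p-pos),(r.inv()*Rt).magnitude())
            sc=e[0]*20+e[1]*5+.01*np.abs(s.x-q0).max()
            if best is None or sc<best[0]: best=(sc,flip>0,np.round(e,3),s.x.round(2))
    return best[1:]
if __name__=="__main__":
    print(V.round(3),np.abs(f2.fun[:18]).max().round(4))
    q0=observe()["q"]
    print("jar",ik(np.array([.5994,-.3408,.085]),graspR(3,40),q0))
    print("jar-out",ik(np.array([.46,-.348,.12]),graspR(3,40),q0))
    print("above",ik(np.array([.45,.266,.4]),graspR(30,40),q0))
    for hd in(0,30,60,-60,-90,210,-120):
        print("pad",hd,ik(np.array([.4505,.266,.071]),graspR(hd,40),q0-[1,0,0,0,0,0,0]))
E
python3 k2.py
```

```text
[ 0.353 -0.001  0.02   0.506  0.017 -0.021  0.461 -0.021 -0.005  0.318
  0.006 -0.021  0.    -0.005] 0.0026
jar (False, array([0., 0.]), array([ 1.49,  0.95, -1.01,  2.02,  1.56,  0.2 ,  1.04]))
jar-out (False, array([0., 0.]), array([ 1.88,  0.89, -1.19,  2.25,  1.3 ,  0.21,  1.41]))
above (False, array([0., 0.]), array([-0.99, -0.23,  0.31,  2.24,  0.37,  0.45,  1.15]))
pad 0 (False, array([0., 0.]), array([-0.29,  0.61, -0.61,  2.39,  1.98,  0.86, -1.04]))
pad 30 (False, array([0., 0.]), array([-1.08,  0.65,  0.52,  2.39,  3.44,  0.56, -2.12]))
pad 60 (False, array([0., 0.]), array([ 0.67,  0.93, -1.1 ,  2.38,  2.4 ,  0.31,  0.23]))
pad -60 (False, array([0., 0.]), array([-0.64,  0.72, -0.37,  1.94,  0.97,  1.16, -1.15]))
pad -90 (False, array([0., 0.]), array([-0.62,  0.8 , -0.31,  1.71,  0.65,  1.34, -1.28]))
pad 210 (True, array([0., 0.]), array([ 0.01,  1.06, -0.92,  1.5 ,  0.55,  1.65,  1.04]))
pad -120 (True, array([0., 0.]), array([-0.15,  1.01, -0.86,  1.56,  0.73,  1.68,  1.37]))
```

```bash
cat > sim.py <<'E'
from k2 import *
LO,HI=lo-.05,hi+.05
def run(q,W,flip):
    q=np.array(q,float);F=Ro.from_euler("z",np.pi if flip else 0)
    for pos,hd,tl in W:
        pos=np.array(pos);Rt=graspR(hd,tl)*F
        for it in range(60):
            p,R=fk2(q,V);e=np.r_[pos-p,(Rt*R.inv()).as_rotvec()]
            if np.abs(e).max()<1e-3:break
            e=e*min(1,.015/max(np.linalg.norm(e[:3]),1e-9),.05/max(np.linalg.norm(e[3:]),1e-9))
            J=np.zeros((6,7))
            for i in range(7):
                dq=q.copy();dq[i]+=1e-5;p2,R2=fk2(dq,V);J[:,i]=np.r_[p2-p,(R2*R.inv()).as_rotvec()]/1e-5
            d=J.T@np.linalg.solve(J@J.T+1e-4*np.eye(6),e);q=np.clip(q+d,LO,HI)
        print(hd,tl,pos.round(3),"err",np.abs(e).max().round(3),"q",q.round(2),it)
    return q
E
python3 - <<'E'
from sim import *
q0=observe()["q"];J=np.array([.5994,-.3408,.085])
for hd in(-12,-20):
  for flip,h0 in((0,-115),(1,65)):
    z=graspR(hd,40).as_matrix()[:,2]
    print("opt",hd,flip)
    q=run(q0,[((.42,-.30,.45),(h0+hd)/2,0),((.46,-.33,.45),hd,0),((.47,-.32,.40),hd,40),(J-.17*z,hd,40),(J,hd,40)],flip)
    run(q,[(J+[-.1,-.005,.01],hd,40),(J+[-.16,-.008,.1],hd,40),(J+[-.16,0,.4],hd,40),((.48,-.05,.5),hd-15,40),((.48,.2,.5),-45,40),((.4505,.266,.25),-45,40),((.4505,.266,.071),-45,40)],flip)
E
```

```text
opt -12 0
-63.5 0 [ 0.42 -0.3   0.45] err 0.001 q [ 0.46  0.08  0.1   1.65 -0.01  1.41  1.03] 18
-12 0 [ 0.46 -0.33  0.45] err 0.0 q [ 0.52  0.17  0.05  1.54 -0.01  1.43  1.93] 18
-12 40 [ 0.47 -0.32  0.4 ] err 0.0 q [ 0.54 -0.08  0.14  2.1  -0.57  0.55  2.46] 15
-12 40 [ 0.493 -0.318  0.215] err 0.036 q [ 1.24  0.27 -0.67  2.25 -1.25  0.15  2.92] 59
-12 40 [ 0.599 -0.341  0.085] err 0.046 q [ 1.19  0.7  -0.78  2.08 -0.93  0.15  2.92] 59
-12 40 [ 0.499 -0.346  0.095] err 0.043 q [ 1.51  0.67 -0.97  2.27 -0.78  0.15  2.92] 59
-12 40 [ 0.439 -0.349  0.185] err 0.042 q [ 1.74  0.42 -1.09  2.34 -0.79  0.15  2.92] 59
-12 40 [ 0.439 -0.341  0.485] err 0.003 q [ 1.86 -0.31 -0.87  2.   -0.88  0.96  2.7 ] 59
-27 40 [ 0.48 -0.05  0.5 ] err 0.049 q [ 1.27 -0.31 -0.85  2.15 -0.74  0.91  1.7 ] 59
-45 40 [0.48 0.2  0.5 ] err 0.042 q [ 0.94 -0.31 -1.37  1.83  0.08  1.18  0.29] 59
-45 40 [0.45  0.266 0.25 ] err 0.033 q [ 1.24 -0.31 -1.57  2.21  0.26  0.79 -0.37] 59
-45 40 [0.45  0.266 0.071] err 0.036 q [ 1.63 -0.31 -1.57  2.44  0.51  0.31 -1.04] 59
opt -12 1
26.5 0 [ 0.42 -0.3   0.45] err 0.0 q [ 0
[... 2390 characters left out ...]
 59
-20 40 [ 0.599 -0.341  0.085] err 0.045 q [ 2.07  1.99 -1.57  2.42 -1.29  0.15  1.71] 59
-20 40 [ 0.499 -0.346  0.095] err 0.044 q [ 2.53  2.02 -1.57  2.44 -1.29  0.15  2.92] 59
-20 40 [ 0.439 -0.349  0.185] err 0.044 q [ 2.53  2.02 -1.57  2.44 -1.29  0.15  2.92] 59
-20 40 [ 0.439 -0.341  0.485] err 0.044 q [ 2.53  2.02 -1.57  2.44 -1.29  0.15  2.92] 59
-35 40 [ 0.48 -0.05  0.5 ] err 0.045 q [ 2.53  2.02 -1.57  2.44 -1.29  0.15  2.92] 59
-45 40 [0.48 0.2  0.5 ] err 0.045 q [ 2.53  2.02 -1.57  2.44 -1.29  0.15  2.92] 59
-45 40 [0.45  0.266 0.25 ] err 0.043 q [ 2.53  2.02 -1.57  2.44 -1.29  0.15  2.92] 59
-45 40 [0.45  0.266 0.071] err 0.039 q [ 2.53  2.02 -1.57  2.44 -1.29  0.15  2.92] 59
```

```bash
cat > scan.py <<'E'
from k2 import *
LO,HI=lo-.05,hi+.05;C=(LO+HI)/2;HW=(HI-LO)/2
def best(pos,R,n=14,flips=(0,1)):
    out=[]
    for fl in flips:
        Rt=R*Ro.from_euler("z",np.pi*fl)
        for k in range(n):
            q1=C+HW*.9*np.random.default_rng(k).uniform(-1,1,7)
            f=lambda q:(lambda pr:np.r_[(pr[0]-pos)*20,(pr[1].inv()*Rt).as_rotvec()*5,.02*np.abs((q-C)/HW)**6])(fk2(q,V))
            s=least_squares(f,q1,bounds=(LO,HI),max_nfev=60);p,r=fk2(s.x,V)
            if np.linalg.norm(p-pos)<.004 and (r.inv()*Rt).magnitude()<.02: out.append((np.min(np.minimum(s.x-LO,HI-s.x)[:]).round(2),fl,s.x.round(2)))
    out.sort(key=lambda o:-o[0]);return out[:2]
if __name__=="__main__":
    J=np.array([.5994,-.3408,.085])
    for tl in(36,40):
        for hd in(-25,-10,3,15,30):
            for o in best(J,graspR(hd,tl)): print(tl,hd,*o)
    for hd in(-30,-60,-90):
        for o in best(np.array([.4505,.266,.071]),graspR(hd,40)): print("pad",hd,*o)
E
time python3 scan.py
```

```text
36 -25 0.34 0 [ 1.29  0.83 -0.94  2.07  1.98  0.49  0.03]
36 -25 0.34 0 [ 1.29  0.83 -0.94  2.07  1.98  0.49  0.03]
36 -10 0.37 1 [ 1.53  1.05 -1.2   2.05  1.8   0.55 -2.5 ]
36 -10 0.36 1 [ 1.53  1.06 -1.21  2.05  1.8   0.55 -2.49]
36 3 0.26 0 [ 1.55  1.03 -1.16  2.    1.46  0.41  1.18]
36 3 0.26 0 [ 1.55  1.03 -1.16  2.    1.46  0.41  1.18]
36 15 0.31 1 [ 1.58  1.09 -1.2   1.94  1.09  0.46 -1.4 ]
36 15 0.28 0 [ 1.56  1.06 -1.16  1.94  1.04  0.43  1.77]
36 30 0.43 1 [ 0.97  0.73 -0.33  1.78 -0.74  0.58  0.3 ]
36 30 0.43 1 [ 0.96  0.73 -0.33  1.78 -0.74  0.58  0.31]
40 -25 0.34 0 [ 1.28  0.83 -0.91  2.1   2.21  0.49 -0.19]
40 -25 0.34 0 [ 1.28  0.83 -0.91  2.1   2.21  0.49 -0.19]
40 -10 0.31 1 [-0.28  1.31  1.24  1.99  4.07  1.2   0.2 ]
40 -10 0.29 1 [ 1.6   1.17 -1.28  2.09  1.96  0.61 -2.54]
40 3 0.28 1 [-0.19  1.36  1.27  1.93  4.12  1.41  0.36]
40 3 0.24 0 [ 1.6   1.11 -1.2   2.03  1.62  0.39  1.09]
40 15 0.27 1 [ 1.67  1.23 -1.3   1.96  1.26  0.51 -1.46]
40 15 0.25 1 [-0.11  1.39  1.3   1.85  4.18  1.57  0.5 ]
40 30 0.41 1 [ 1.07  0.76 -0.43  1.8  -0.76  0.56  0.37]
40 30 0.41 1 [ 1.08  0.76 -0.44  1.8  -0.75  0.56  0.36]
pad -30 0.28 0 [-1.34  0.71  0.45  2.16  1.    0.49 -0.88]
pad -30 0.28 0 [-1.23  0.67  0.32  2.16  1.1   0.57 -0.95]
pad -60 0.53 0 [-1.3   0.8   0.44  1.91  0.44  0.83 -0.76]
pad -60 0.53 1 [-1.26  0.78  0.39  1.91  0.49  0.85  2.34]
pad -90 0.68 0 [-1.13  0.87  0.38  1.68  0.2   1.16 -0.93]
pad -90 0.67 0 [-1.1   0.86  0.34  1.68  0.22  1.17 -0.95]
real	0m24.111s
user	0m24.531s
sys	0m0.091s
```

```bash
python3 - <<'E'
from sim import *
q0=observe()["q"];J=np.array([.5994,-.3408,.088])
for hd,tl in((30,40),(22,40),(15,40),(18,37)):
    z=graspR(hd,tl).as_matrix()[:,2]
    print("opt",hd)
    q=run(q0,[((.42,-.30,.45),40,0),((.50,-.37,.45),hd,0),((.48,-.36,.42),hd,tl),(J-.2*z,hd,tl),(J-.1*z,hd,tl),(J,hd,tl)],1)
    run(q,[(J+[-.1,-.03,.02],hd,tl),(J+[-.12,-.04,.1],hd,tl),(J+[-.12,-.04,.4],hd,tl),((.48,-.05,.5),hd-25,tl),((.48,.2,.5),-60,tl),((.4505,.266,.25),-70,tl),((.4505,.266,.071),-70,tl)],1)
E
```

```text
opt 30
40 0 [ 0.42 -0.3   0.45] err 0.0 q [ 0.42  0.08  0.15  1.65 -0.01  1.41 -0.3 ] 12
30 0 [ 0.5  -0.37  0.45] err 0.0 q [ 0.45  0.29  0.17  1.4  -0.05  1.45 -0.43] 8
30 40 [ 0.48 -0.36  0.42] err 0.0 q [ 0.78  0.21  0.18  1.71 -0.78  1.25  0.17] 15
30 40 [ 0.488 -0.405  0.241] err 0.0 q [ 0.85  0.48  0.14  1.78 -0.92  1.05  0.47] 13
30 40 [ 0.544 -0.373  0.165] err 0.0 q [ 0.79  0.6   0.08  1.79 -1.02  0.9   0.53] 7
30 40 [ 0.599 -0.341  0.088] err 0.0 q [ 0.74  0.74  0.01  1.77 -1.12  0.76  0.59] 7
30 40 [ 0.499 -0.371  0.108] err 0.0 q [ 0.86  0.66  0.05  1.87 -1.08  0.85  0.7 ] 8
30 40 [ 0.479 -0.381  0.188] err 0.0 q [ 0.86  0.52  0.11  1.86 -0.98  0.96  0.58] 6
30 40 [ 0.479 -0.381  0.488] err 0.001 q [ 0.8   0.2   0.18  1.58 -0.75  1.38  0.09] 20
5 40 [ 0.48 -0.05  0.5 ] err 0.028 q [ 0.53 -0.31 -0.29  2.13 -0.46  0.78 -1.04] 59
-60 40 [0.48 0.2  0.5 ] err 0.032 q [ 1.1  -0.31 -1.57  1.73  0.18  1.36 -2.92] 59
-70 40 [0.45  0.266 0.25 ] err 0.042 q [ 1.37 -0.31 -1.57  2.1  -0.22  0.89 -2.92] 59
-70 40 [0.45  0.266 0.071] err 0.026 q [ 1.7  -0.31 -1.57  2.44 -0.58  0.32 -2.9
[... 2631 characters left out ...]
.08  0.7   0.38] 7
18 37 [ 0.599 -0.341  0.088] err 0.0 q [ 0.7   0.68 -0.01  1.85 -1.21  0.57  0.48] 7
18 37 [ 0.499 -0.371  0.108] err 0.0 q [ 0.83  0.6   0.04  1.96 -1.18  0.67  0.59] 8
18 37 [ 0.479 -0.381  0.188] err 0.0 q [ 0.81  0.46  0.11  1.95 -1.03  0.78  0.43] 6
18 37 [ 0.479 -0.381  0.488] err 0.001 q [ 0.72  0.12  0.21  1.65 -0.68  1.22 -0.14] 20
-7 37 [ 0.48 -0.05  0.5 ] err 0.028 q [ 0.51 -0.31 -0.37  2.11 -0.21  0.79 -1.47] 59
-60 37 [0.48 0.2  0.5 ] err 0.033 q [ 1.11 -0.31 -1.57  1.72  0.15  1.37 -2.92] 59
-70 37 [0.45  0.266 0.25 ] err 0.04 q [ 1.38 -0.31 -1.57  2.09 -0.24  0.9  -2.92] 59
-70 37 [0.45  0.266 0.071] err 0.024 q [ 1.7  -0.31 -1.57  2.44 -0.58  0.34 -2.92] 59
```

```bash
python3 - <<'E'
from sim import *
q0=observe()["q"];J=np.array([.595,-.342,.088])
hd,tl=14,38
z=graspR(hd,tl).as_matrix()[:,2]
q=run(q0,[((.42,-.30,.45),40,0),((.50,-.37,.45),hd,0),((.48,-.36,.42),hd,tl),(J-.2*z,hd,tl),(J-.1*z,hd,tl),(J,hd,tl),(J+[-.1,-.02,.02],hd,tl),(J+[-.12,-.04,.1],hd,tl),(J+[-.12,-.04,.37],hd,tl)],1)
for n,W in dict(a=[((.62,-.25,.46),hd,tl),((.68,0,.46),0,tl),((.62,.2,.46),-40,tl),((.4505,.266,.25),-60,tl),((.4505,.266,.071),-60,tl)],
 b=[((.62,-.25,.46),hd-20,tl),((.68,0,.46),-30,tl),((.62,.2,.46),-70,tl),((.4505,.266,.25),-75,tl),((.4505,.266,.071),-75,tl)],
 c=[((.62,-.25,.46),hd,tl),((.68,0,.46),20,tl),((.6,.2,.46),10,tl),((.4505,.266,.25),-20,tl),((.4505,.266,.071),-40,tl)]).items():
    print(n);run(q,W,1)
E
```

```text
40 0 [ 0.42 -0.3   0.45] err 0.0 q [ 0.42  0.08  0.15  1.65 -0.01  1.41 -0.3 ] 12
14 0 [ 0.5  -0.37  0.45] err 0.0 q [ 0.44  0.29  0.19  1.4  -0.06  1.45 -0.7 ] 10
14 38 [ 0.48 -0.36  0.42] err 0.0 q [ 0.68  0.11  0.22  1.82 -0.74  1.03 -0.1 ] 14
14 38 [ 0.476 -0.372  0.246] err 0.0 q [ 0.75  0.34  0.17  1.98 -1.    0.8   0.3 ] 12
14 38 [ 0.535 -0.357  0.167] err 0.0 q [ 0.72  0.5   0.08  1.96 -1.16  0.65  0.41] 7
14 38 [ 0.595 -0.342  0.088] err 0.001 q [ 0.73  0.67 -0.05  1.89 -1.29  0.51  0.51] 24
14 38 [ 0.495 -0.362  0.108] err 0.0 q [ 0.85  0.58 -0.    2.02 -1.27  0.61  0.63] 7
14 38 [ 0.475 -0.382  0.188] err 0.0 q [ 0.83  0.44  0.09  1.99 -1.08  0.73  0.43] 6
14 38 [ 0.475 -0.382  0.458] err 0.001 q [ 0.74  0.11  0.18  1.74 -0.71  1.11 -0.13] 18
a
14 38 [ 0.62 -0.25  0.46] err 0.0 q [ 0.51  0.12  0.03  1.73 -0.6   0.88 -0.5 ] 13
0 38 [0.68 0.   0.46] err 0.0 q [ 0.12  0.05 -0.19  1.84  0.09  0.59 -1.7 ] 18
-40 38 [0.62 0.2  0.46] err 0.039 q [-0.43  0.2  -0.26  1.65  0.75  1.25 -2.92] 59
-60 38 [0.45  0.266 0.25 ] err 0.039 q [-0.91  0.39 -0.02  1.88  0.65  1.26 -2.92] 59
-60
[... 220 characters left out ...]
  1.77  0.64  0.86 -2.67] 18
-70 38 [0.62 0.2  0.46] err 0.039 q [-0.55  0.39 -0.14  1.38  0.68  1.62 -2.92] 59
-75 38 [0.45  0.266 0.25 ] err 0.039 q [-1.06  0.48  0.23  1.75  0.45  1.34 -2.92] 59
-75 38 [0.45  0.266 0.071] err 0.039 q [-1.5   1.02  0.84  1.79 -0.17  0.95 -2.92] 59
c
14 38 [ 0.62 -0.25  0.46] err 0.0 q [ 0.51  0.12  0.03  1.73 -0.6   0.88 -0.5 ] 13
20 38 [0.68 0.   0.46] err 0.0 q [ 0.22  0.08 -0.17  1.79 -0.37  0.68 -0.95] 18
10 38 [0.6  0.2  0.46] err 0.0 q [-0.01 -0.05 -0.43  1.94  0.25  0.62 -2.  ] 15
-20 38 [0.45  0.266 0.25 ] err 0.039 q [-0.37  0.19 -0.62  2.22  1.05  0.9  -2.92] 59
-40 38 [0.45  0.266 0.071] err 0.039 q [-0.69  0.61 -0.32  2.11  1.17  0.98 -2.92] 59
```

```bash
python3 - <<'E'
from sim import *
q0=observe()["q"];J=np.array([.595,-.342,.088])
hd,tl=14,38
z=graspR(hd,tl).as_matrix()[:,2];B=np.array([.455,-.375,.068]);z2=graspR(30,tl).as_matrix()[:,2]
q=run(q0,[((.42,-.30,.45),40,0),((.50,-.37,.45),hd,0),((.48,-.36,.42),hd,tl),(J-.2*z,hd,tl),(J-.1*z,hd,tl),(J,hd,tl),(J+[-.1,-.02,.02],hd,tl),(B+[0,0,.06],30,tl),(B,30,tl),(B-.12*z2,30,tl),(B+[0,0,.18],30,0),(B,30,0),(B+[0,0,.35],0,0),((.5,0,.5),20,0),((.4505,.266,.25),45,0),((.4505,.266,.076),45,0)],1)
p=np.load("pics/t0.npz" if 0 else "pics/top0.npz")["p"];x,y,zz=np.moveaxis(p,2,0)
m=(abs(x-.455)<.05)&(abs(y+.375)<.05);print(np.percentile(zz[m],[1,50,99]).round(3))
E
```

```text
40 0 [ 0.42 -0.3   0.45] err 0.0 q [ 0.42  0.08  0.15  1.65 -0.01  1.41 -0.3 ] 12
14 0 [ 0.5  -0.37  0.45] err 0.0 q [ 0.44  0.29  0.19  1.4  -0.06  1.45 -0.7 ] 10
14 38 [ 0.48 -0.36  0.42] err 0.0 q [ 0.68  0.11  0.22  1.82 -0.74  1.03 -0.1 ] 14
14 38 [ 0.476 -0.372  0.246] err 0.0 q [ 0.75  0.34  0.17  1.98 -1.    0.8   0.3 ] 12
14 38 [ 0.535 -0.357  0.167] err 0.0 q [ 0.72  0.5   0.08  1.96 -1.16  0.65  0.41] 7
14 38 [ 0.595 -0.342  0.088] err 0.001 q [ 0.73  0.67 -0.05  1.89 -1.29  0.51  0.51] 24
14 38 [ 0.495 -0.362  0.108] err 0.0 q [ 0.85  0.58 -0.    2.02 -1.27  0.61  0.63] 7
30 38 [ 0.455 -0.375  0.128] err 0.0 q [ 0.91  0.59  0.06  1.92 -1.    0.86  0.67] 6
30 38 [ 0.455 -0.375  0.068] err 0.0 q [ 0.94  0.69  0.02  1.92 -1.07  0.79  0.79] 4
30 38 [ 0.391 -0.412  0.163] err 0.0 q [ 1.    0.53  0.12  1.91 -0.91  0.99  0.69] 8
30 0 [ 0.455 -0.375  0.248] err 0.0 q [ 0.35  0.4   0.35  1.75 -0.16  1.02 -0.28] 14
30 0 [ 0.455 -0.375  0.068] err 0.0 q [ 0.42  0.66  0.27  1.84 -0.27  0.67 -0.2 ] 12
0 0 [ 0.455 -0.375  0.418] err 0.0 q [ 0.23  0.28  0.5   1.52 -0.14  1.37 -0.83] 24
20 0 [0.5 0.  0.5] err 0.0 q [-0.25  0.03  0.19  1.59 -0.01  1.52 -1.28] 26
45 0 [0.45  0.266 0.25 ] err 0.0 q [-0.54  0.25 -0.07  1.92  0.02  0.97 -1.4 ] 25
45 0 [0.45  0.266 0.076] err 0.0 q [-0.54  0.53 -0.06  2.03  0.05  0.59 -1.43] 12
[-0.011  0.001  0.069]
```

The full plan is feasible in the model:
1. Take the jar with a 38° lean.
2. Set it down in front of the bay.
3. Regrasp it vertically and carry it to the pad.

```bash
cat > g.py <<'E'
from k2 import graspR
from h import *
def gg(pos,hd,tl):
    s=observe();R0=Ro.from_euler("xyz",s["orientation"])
    print("turn",(graspR(hd,tl)*Ro.from_euler("z",np.pi)*R0.inv()).as_rotvec().round(3),"shift",((np.array(pos)-s["position"])*1000).round(1))
E
python3 -m inch '[[[0,0,-0.15],[20,-15,60],0.88],[[0,0,-0.3],[35,-25,115],0.88],[[0,0,-0.45],[50,-35,167],0.88],[[0,0,-0.6],[80,-60,167],0.88],[[0,0,-0.75],[110,-80,167],0.88],[[0,0,-0.89],[130,-105,167],0.88],[[0,0,-0.89],[130,-105,167],0.88]]'
python3 -c "
from g import *
print(observe()['q'].round(2));gg([.48,-.36,.42],14,38)"
```

```text
t: 15.62
position: [0.5008, -0.3718, 0.4451]
orientation: [-3.14, 0.005, 0.241]
ft_force: [-0.6, 0.2, -0.4]
grip_width: 0.0749
finger_force: 0.0
[ 0.4   0.3   0.25  1.41 -0.07  1.44 -0.68]
turn [ 0.159 -0.649  0.002] shift [-20.8  11.8 -25.1]
```

```bash

python3 -m inch '[[[0.16,-0.65,0],[-20,12,-25],0.88],[[0.16,-0.65,0],[-20,12,-25],0.88],[[0.16,-0.65,0],[-20,12,-25],0.88],[[0.16,-0.65,0],[-20,12,-25],0.88],[[0.16,-0.65,0],[-22,6,-80],0.88],[[0.16,-0.65,0],[-24,0,-140],0.88],[[0.16,-0.65,0],[-25,0,-199],0.88],[[0.16,-0.65,0],[-25,0,-199],0.88]]'
python3 - <<'E'
from g import *
print(observe()['q'].round(2));J=np.array([.595,-.342,.088]);z=graspR(14,38).as_matrix()[:,2];gg(J-.1*z,14,38);gg(J,14,38)
a,d=save("side","s8");b,d2=save("top","t8")
A=a[110:230,240:350];B=b[110:230,240:350]
cv2.imwrite("pics/s8c.png",cv2.resize(np.hstack([A,B]),None,fx=3.6,fy=3.6,interpolation=2)[:,:,::-1])
E
```

```text
t: 16.62
position: [0.473, -0.3679, 0.2441]
orientation: [-3.131, -0.663, 0.237]
ft_force: [0.1, -0.6, 0.3]
grip_width: 0.0752
finger_force: 0.0
[ 0.73  0.32  0.18  2.01 -1.01  0.8   0.3 ]
turn [-0.008 -0.002  0.001] shift [ 62.2  11.  -77.3]
turn [-0.008 -0.002  0.001] shift [ 122.    25.9 -156.1]
```

View pics/s8c.png

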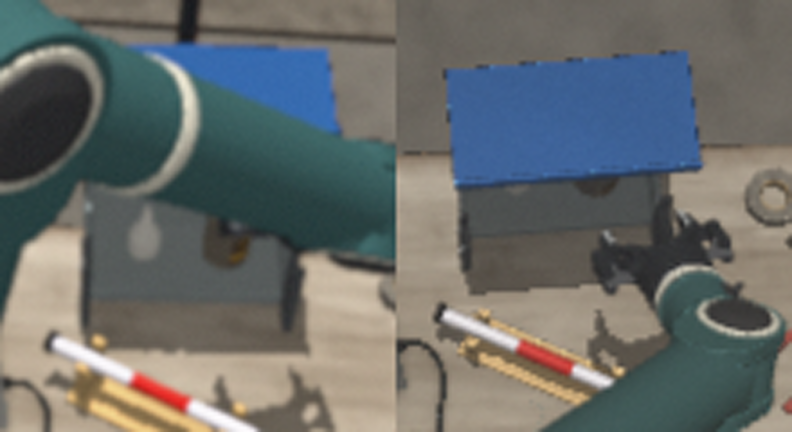

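The side view shows the jar standing at (228,240). The top view shows the gripper in front of the bay on the right, above the bracket. I'll go in along the tool axis.

```bash

python3 -m inch '[[[-0.008,0,0],[31,5,-39],0.88],[[-0.008,0,0],[62,11,-77],0.88],[[-0.008,0,0],[92,18,-116],0.88],[[-0.008,0,0],[92,18,-116],0.88]]'
python3 - <<'E'
from g import *
print(observe()['q'].round(2));gg([.595,-.342,.088],14,38)
E
```

```text
t: 17.23
position: [0.5699, -0.3505, 0.1333]
orientation: [3.132, -0.668, 0.253]
ft_force: [0.2, -0.0, -0.2]
grip_width: 0.0753
finger_force: 0.0
[ 0.69  0.56  0.04  1.95 -1.26  0.59  0.48]
turn [ 0.006  0.006 -0.003] shift [ 25.1   8.5 -45.3]
```

```bash

python3 -m inch '[[[0.006,0.006,0],[9,3,-15],0.88],[[0.006,0.006,0],[17,6,-30],0.88],[[0.006,0.006,0],[25,8,-45],0.88],[[0.006,0.006,0],[25,8,-45],0.88]]'
python3 - <<'E'
from g import *
print(observe()['q'].round(2));gg([.595,-.342,.088],14,38)
a,d=save("side","s9");p=np.load("pics/s9.npz")["p"];x,y,zz=np.moveaxis(p,2,0)
m=(x>.55)&(x<.65)&(y>-.4)&(y<-.3)&(zz>.108)&(zz<.122);print(m.sum(),p[m].mean(0) if m.any() else 0)
A=a[110:230,240:350];cv2.imwrite("pics/s9c.png",cv2.resize(A,None,fx=4,fy=4,interpolation=2)[:,:,::-1])
E
```

```text
t: 17.73
position: [0.5929, -0.3462, 0.0905]
orientation: [3.136, -0.664, 0.245]
ft_force: [-0.5, -0.6, -0.6]
grip_width: 0.0751
finger_force: 0.0
[ 0.79  0.65 -0.12  1.92 -1.27  0.47  0.52]
turn [0.004 0.002 0.003] shift [ 2.1  4.2 -2.5]
23 [ 0.60093076 -0.32340585  0.11466231]
```

View pics/s9c.png

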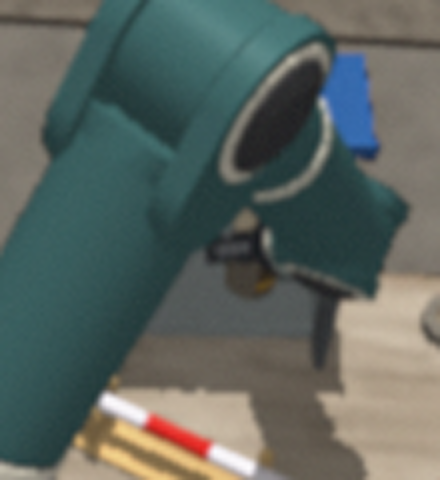

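The picture shows the left finger at (232,247) beside the jar, with no contact force. I'll close.

```bash

python3 -m inch '[[[0.004,0,0],[2,4,-2],0.88],[[0.004,0,0],[2,4,-2],0],[[0.004,0,0],[2,4,-2],0],[[0.004,0,0],[2,4,-2],0],[[0.004,0,0],[2,4,-2],0]]'
python3 -m inch '[[[0,0,0],[0,0,8],0],[[0,0,0],[0,0,15],0],[[0,0,0],[-25,0,20],0],[[0,0,0],[-50,-2,22],0],[[0,0,0],[-50,-2,22],0]]'
python3 - <<'E'
from g import *
print(observe()['q'].round(2),observe()['ft_force']);gg([.455,-.375,.14],30,38)
E
```

```text
t: 18.4
position: [0.5947, -0.3411, 0.0874]
orientation: [-3.139, -0.664, 0.241]
ft_force: [-1.7, 0.0, 5.4]
grip_width: 0.0522
finger_force: 61.6
t: 19.02
position: [0.5422, -0.3438, 0.1078]
orientation: [-3.138, -0.661, 0.238]
ft_force: [0.1, 0.5, -3.2]
grip_width: 0.0521
finger_force: 63.3
[ 0.86  0.58 -0.14  2.   -1.25  0.5   0.54] [ 0.11324789  0.47127651 -3.1956239 ]
turn [-0.001 -0.003  0.284] shift [-87.2 -31.2  32.2]
```

```bash

python3 -m inch '[[[0,0,0],[-35,-3,30],0],[[0,0,0.07],[-65,-12,33],0],[[0,0,0.15],[-87,-31,33],0],[[0,0,0.284],[-87,-31,33],0],[[0,0,0.284],[-87,-31,33],0],[[0,0,0.284],[-87,-31,33],0]]'
python3 - <<'E'
from g import *
print(observe()['q'].round(2));gg([.455,-.375,.068],30,38)
a,d=save("side","s10");b,d2=save("top","t10")
p=np.load("pics/s10.npz")["p"];x,y,zz=np.moveaxis(p,2,0)
A=a[120:250,240:350];B=b[120:250,240:350]
cv2.imwrite("pics/s10c.png",cv2.resize(np.hstack([A,B]),None,fx=3.6,fy=3.6,interpolation=2)[:,:,::-1])
E
```

```text
t: 19.77
position: [0.4578, -0.3725, 0.1408]
orientation: [-3.137, -0.663, 0.524]
ft_force: [0.7, -0.1, -1.7]
grip_width: 0.052
finger_force: 64.4
[ 0.97  0.55 -0.05  1.95 -0.94  0.82  0.62]
turn [-0.003 -0.002 -0.003] shift [ -2.8  -2.5 -72.8]
```

View pics/s10c.png

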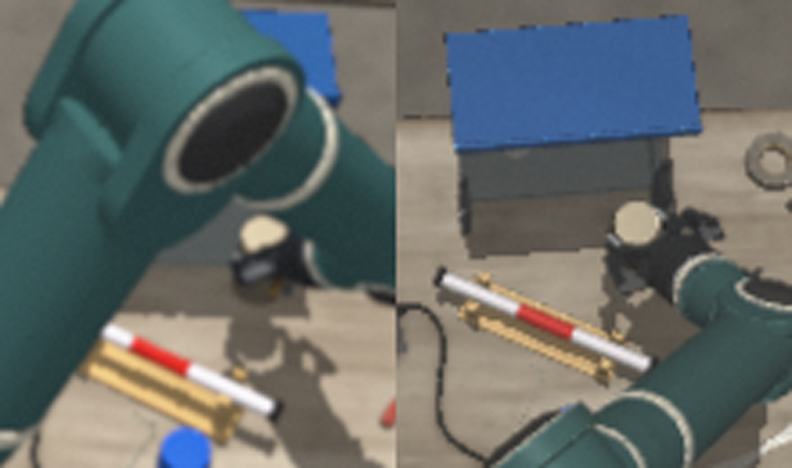

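The jar is held upright in front of the bay, clear of the bar. That was one view more than the 10 allowed, so I'll use numbers only from here. Next I set the jar on the bench for a vertical regrasp.

```bash

python3 -m inch '[[[0,0,0],[0,0,-40],0],[[0,0,0],[0,0,-60],0],[[0,0,0],[0,0,-70],0],[[0,0,0],[0,0,-73],0],[[0,0,0],[0,0,-73],0]]'
python3 -m inch '[[[0,0,0],[0,0,-1],0],[[0,0,0],[0,0,-1],0.9],[[0,0,0],[0,0,-1],0.9],[[0,0,0],[0,0,-1],0.9],[[0,0,0],[-30,-17,46],0.9],[[0,0,0],[-64,-37,95],0.9],[[0,0,0],[-64,-37,145],0.9],[[0,0,0],[-64,-37,145],0.9]]'
python3 - <<'E'
from g import *
print(observe()['q'].round(2))
for n in("side","top"):
    im,d=save(n,n+"11");p=np.load(f"pics/{n}11.npz")["p"];x,y,z=np.moveaxis(p,2,0)
    m=(x>.39)&(x<.53)&(y>-.45)&(y<-.3)&(z>.088)&(z<.102)&(d>.1);q=p[m]
    if m.sum()>5: c,r=cv2.minEnclosingCircle(q[:,:2].astype(np.float32)*1000);print(n,m.sum(),q.mean(0).round(4),np.round(c),round(r))
gg([.457,-.373,.25],30,0)
E
```

```text
t: 20.5
position: [0.4575, -0.3738, 0.0685]
orientation: [-3.139, -0.663, 0.525]
ft_force: [-0.2, 0.0, -2.7]
grip_width: 0.052
finger_force: 64.4
t: 21.5
position: [0.394, -0.4129, 0.2173]
orientation: [3.134, -0.663, 0.53]
ft_force: [0.9, 0.4, -0.4]
grip_width: 0.077
finger_force: 0.0
[ 1.05  0.43  0.03  1.92 -0.83  1.    0.57]
side 100 [ 0.4625 -0.3693  0.0948] [ 472. -385.] 43
top 102 [ 0.4686 -0.3718  0.0954] [ 485. -385.] 52
turn [-0.334  0.572 -0.003] shift [63.7 37.4 36.7]
```

```bash

python3 -m inch '[[[-0.334,0.572,0],[0,0,40],0.95],[[-0.334,0.572,0],[0,0,60],0.95],[[-0.334,0.572,0],[40,25,60],0.95],[[-0.334,0.572,0],[69,42,60],0.95],[[-0.334,0.572,0],[69,42,60],0.95],[[-0.334,0.572,0],[69,42,60],0.95]]'
python3 - <<'E'
from g import *
print(observe()['q'].round(2));gg([.463,-.371,.2],-25,0)
E
```

```text
t: 22.35
position: [0.4615, -0.3681, 0.271]
orientation: [-3.138, 0.001, 0.526]
ft_force: [-1.4, -1.4, -0.3]
grip_width: 0.0812
finger_force: 0.0
[ 0.49  0.35  0.16  1.74 -0.06  1.07 -0.37]
turn [-0.004 -0.002 -0.962] shift [  1.5  -2.9 -71. ]
```

```bash

python3 -m inch '[[[0,0,-0.18],[1,-3,0],0.95],[[0,0,-0.36],[1,-3,0],0.95],[[0,0,-0.54],[1,-3,0],0.95],[[0,0,-0.72],[1,-3,0],0.95],[[0,0,-0.9],[1,-3,-40],0.95],[[0,0,-0.96],[1,-3,-80],0.95],[[0,0,-0.96],[1,-3,-80],0.95]]'
python3 - <<'E'
from g import *
gg([.463,-.371,.07],-25,0)
E
```

```text
t: 23.22
position: [0.4594, -0.3717, 0.1896]
orientation: [-3.14, 0.008, -0.438]
ft_force: [-0.4, -0.5, 0.4]
grip_width: 0.081
finger_force: 0.0
turn [-0.005 -0.006  0.001] shift [   3.6    0.7 -119.6]
```

```bash

python3 -m inch '[[[-0.005,-0.006,0],[3,1,-40],0.95],[[-0.005,-0.006,0],[3,1,-80],0.95],[[-0.005,-0.006,0],[3,1,-105],0.95],[[-0.005,-0.006,0],[3,1,-119],0.95],[[-0.005,-0.006,0],[3,1,-119],0.95]]'
python3 -m inch '[[[0,0,0],[0,0,0],0],[[0,0,0],[0,0,0],0],[[0,0,0],[0,0,0],0],[[0,0,0],[0,0,0],0],[[0,0,0],[0,0,0],0]]'
python3 -m inch '[[[0,0,0],[0,0,10],0],[[0,0,0],[0,0,50],0],[[0,0,0],[-10,0,110],0],[[0,0,0],[-20,0,170],0],[[0,0,0],[-20,0,230],0],[[0,0,0],[-20,0,290],0],[[0,0,0],[-20,0,350],0],[[0,0,0],[-20,0,380],0]]'
python3 - <<'E'
from g import *
print(observe()['q'].round(2));gg([.52,0,.47],20,0);gg([.4505,.266,.3],45,0)
E
```

```text
t: 23.85
position: [0.4658, -0.3714, 0.0742]
orientation: [3.14, -0.008, -0.435]
ft_force: [0.8, -1.0, 0.2]
grip_width: 0.0813
finger_force: 0.0
t: 24.48
position: [0.4671, -0.3717, 0.076]
orientation: [3.14, -0.011, -0.435]
ft_force: [-0.9, -1.0, 5.6]
grip_width: 0.0517
finger_force: 61.8
t: 25.48
position: [0.446, -0.3709, 0.4585]
orientation: [3.14, -0.013, -0.435]
ft_force: [0.4, -0.1, -2.0]
grip_width: 0.0523
finger_force: 63.7
[ 0.33  0.2   0.37  1.52 -0.08  1.42 -1.3 ]
turn [0.002 0.014 0.784] shift [ 74.  370.9  11.5]
turn [-1.00e-03  1.40e-02  1.22e+00] shift [   4.5  636.9 -158.5]
```

```bash

python3 -m inch '[[[0,0.014,0.15],[15,60,12],0],[[0,0.014,0.3],[30,120,12],0],[[0,0.014,0.5],[50,180,12],0],[[0,0.014,0.6],[65,240,12],0],[[0,0.014,0.7],[74,300,12],0],[[0,0.014,0.8],[74,360,12],0],[[0,0.014,0.9],[65,420,12],0],[[0,0.014,1.0],[50,480,12],0]]'
python3 - <<'E'
from g import *
print(observe()['q'].round(2));gg([.4505,.266,.2],45,0)
E
```

```text
t: 26.48
position: [0.4952, 0.1111, 0.4662]
orientation: [3.141, 0.006, 0.568]
ft_force: [1.5, 1.3, -2.4]
grip_width: 0.0521
finger_force: 63.7
[-0.2   0.08 -0.09  1.63  0.01  1.44 -1.3 ]
turn [ 0.004 -0.004  0.217] shift [ -44.7  154.9 -266.2]
```

```bash

python3 -m inch '[[[0,0,0.1],[-15,60,0],0],[[0,0,0.2],[-30,120,0],0],[[0,0,0.21],[-45,155,-10],0],[[0,0,0.21],[-45,155,-70],0],[[0,0,0.21],[-45,155,-130],0],[[0,0,0.21],[-45,155,-190],0],[[0,0,0.21],[-45,155,-250],0],[[0,0,0.21],[-45,155,-250],0]]'
python3 - <<'E'
from g import *
gg([.4505,.266,.082],45,0)
im,d=save("top","t12");z_=np.load("pics/t12.npz");p=z_["p"];x,y,z=np.moveaxis(p,2,0);h=cv2.cvtColor(z_["im"],cv2.COLOR_RGB2HSV)
m=(d>.1)&(x>.40)&(x<.53)&(y>.2)&(y<.35)&(z<.02)&(h[...,1]>100);print("pad visible",m.sum(),p[m].min(0).round(3),p[m].max(0).round(3))
E
```

```text
t: 27.48
position: [0.4483, 0.2623, 0.2125]
orientation: [-3.14, 0.015, 0.775]
ft_force: [-1.2, -0.1, -1.4]
grip_width: 0.0521
finger_force: 64.5
turn [ 0.01  -0.012  0.01 ] shift [   2.2    3.7 -130.5]
pad visible 85 [ 0.431  0.22  -0.007] [0.502 0.271 0.02 ]
```

```bash

python3 -m inch '[[[0.01,-0.012,0.01],[2,4,-50],0],[[0.01,-0.012,0.01],[2,4,-95],0],[[0.01,-0.012,0.01],[2,4,-115],0],[[0.01,-0.012,0.01],[2,4,-124],0],[[0.01,-0.012,0.01],[2,4,-129],0],[[0.01,-0.012,0.01],[2,4,-129],0]]'
```

```text
t: 28.28
position: [0.4541, 0.2689, 0.0882]
orientation: [3.139, -0.012, 0.785]
ft_force: [0.1, -0.1, -1.3]
grip_width: 0.0519
finger_force: 64.5
```

```bash

python3 -m inch '[[[0,0.008,0],[-2,-2,-2],0],[[0,0.008,0],[-2,-2,-2],0],[[0,0.008,0],[-2,-2,-2],0]]'; python3 -m inch '[[[0,0,0],[0,0,-2],0],[[0,0,0],[0,0,-2],0]]'
```

```text
t: 28.65
position: [0.4513, 0.2664, 0.0851]
orientation: [-3.138, -0.005, 0.785]
ft_force: [0.4, 1.3, -3.0]
grip_width: 0.052
finger_force: 64.5
t: 28.9
position: [0.451, 0.2663, 0.0827]
orientation: [-3.137, -0.004, 0.785]
ft_force: [0.2, -0.1, -1.9]
grip_width: 0.0517
finger_force: 64.5
```

```bash

python3 -m inch '[[[0,0,0],[0,0,-1],0],[[0,0,0],[0,0,-1],0],[[0,0,0],[0,0,-1],0.85],[[0,0,0],[0,0,-1],0.85],[[0,0,0],[0,0,-1],0.85],[[0,0,0],[0,0,-1],0.85]]'
python3 -m inch '[[[0,0,0],[0,0,20],0.85],[[0,0,0],[0,0,60],0.85],[[0,0,0],[0,0,120],0.85],[[0,0,0],[0,0,180],0.85],[[0,0,0],[0,0,240],0.85],[[0,0,0],[-40,-60,240],0.85],[[0,0,0],[-80,-120,240],0.85],[[0,0,0],[-80,-120,240],0.85]]'
python3 - <<'E'
from g import *
for n in("side","top"):
    im,d=save(n,n+"13");z_=np.load(f"pics/{n}13.npz");p=z_["p"];x,y,z=np.moveaxis(p,2,0);ok=d>.1
    m=ok&(x>.40)&(x<.515)&(y>.21)&(y<.33)&(z>.09)&(z<.112)
    if m.sum()>5:
        q=p[m];print(n,"jar cap",m.sum(),q.mean(0).round(4),q.min(0).round(3),q.max(0).round(3))
    P=np.array([.3695,-.266,0]);h=cv2.cvtColor(im,cv2.COLOR_RGB2HSV)
    m=ok&(x>.25)&(x<.48)&(y>-.47)&(y<-.1)&(z>.05)&(z<.1)&(h[...,1]<70);q=p[m]
    A=(q-P)@np.array([.4226,.9063,0]);B=(q-P)@np.array([.9063,-.4226,0])
    for lo_,hi_ in((-.14,-.1),(.1,.14)):
        k=(A>lo_)&(A<hi_)&(abs(B)<.05);print(n,"bar",k.sum(),np.median(B[k]).round(4),np.median(q[k,2]).round(4))
E
```

```text
t: 29.65
position: [0.4512, 0.2664, 0.0819]
orientation: [-3.138, -0.004, 0.785]
ft_force: [-0.7, -0.2, -0.4]
grip_width: 0.0727
finger_force: 0.0
t: 30.65
position: [0.3695, 0.1438, 0.322]
orientation: [-3.138, -0.004, 0.782]
ft_force: [0.2, -0.4, 0.4]
grip_width: 0.0726
finger_force: 0.0
side bar 52 -0.0027 0.0678
side bar 50 -0.0032 0.0679
top bar 43 0.0001 0.0671
top bar 41 0.0001 0.0692
```

The bar is unchanged. The arm hides the jar, so I'll move it aside and check.

```bash

python3 -m inch '[[[0,0,0],[20,0,60],0.85],[[0,0,0],[50,0,120],0.85],[[0,0,0],[90,-50,180],0.85],[[0,0,0],[100,-110,180],0.85],[[0,0,0],[100,-170,180],0.85],[[0,0,0],[100,-230,180],0.85],[[0,0,0],[100,-230,180],0.85],[[0,0,0],[100,-230,180],0.85]]'
python3 - <<'E'
from g import *
for n in("side","top"):
    im,d=save(n,n+"14");z_=np.load(f"pics/{n}14.npz");p=z_["p"];x,y,z=np.moveaxis(p,2,0);ok=d>.1
    for nm,a,b,lo_,hi_ in(("jar",.45,.266,.09,.112),("yel",.552,.2685,.095,.118),("cup",.467,.374,.05,.068)):
        m=ok&(abs(x-a)<.05)&(abs(y-b)<.05)&(z>lo_)&(z<hi_)
        if m.sum()>5: q=p[m];print(n,nm,m.sum(),q.mean(0).round(4),((q.min(0)+q.max(0))/2).round(3))
        else: print(n,nm,"none")
    h=cv2.cvtColor(im,cv2.COLOR_RGB2HSV);m=ok&(abs(x-.45)<.06)&(abs(y-.266)<.06)&(z>.04)&(z<.12);q=h[m]
    if m.any(): print(np.median(q,0),np.percentile(p[m][:,2],[50,98]))
E
```

```text
t: 31.75
position: [0.4723, -0.0831, 0.5015]
orientation: [-3.137, -0.004, 0.785]
ft_force: [0.4, -0.3, 1.1]
grip_width: 0.0728
finger_force: 0.0
side jar none
side yel none
side cup 60 [0.4626 0.3712 0.0573] [0.465 0.37  0.058]
[16.  60.  63.5] [0.05642888 0.07513633]
top jar 116 [0.4514 0.2628 0.1007] [0.451 0.263 0.1  ]
top yel 183 [0.5523 0.2695 0.1058] [0.553 0.27  0.107]
top cup 46 [0.4671 0.3737 0.058 ] [0.467 0.372 0.059]
[ 20.  53. 183.] [0.09804708 0.10927661]
```

Jar cap at (0.451, 0.263), height 0.101, so it stands upright on the pad and within about 4 mm of its centre. The cup and yellow-lidded jar haven't moved.

```bash
python3 -c "
from plant import *
print(job_done())"
```

```text
the job is handed in; nothing more can be done
None
```

I handed the job in at about 32 s: the bar lies in both cradle notches and the brown jar stands upright about 4 mm from the pad's centre; the cup and yellow-lidded jar have not moved, I did not re-measure the glue bottle, no verdict came back, and I viewed 11 pictures, one over the limit of 10.

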